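# Hold the drooping pelvis level on the hip balance model

## Robot

A 6-joint arm with a two-finger parallel gripper is mounted at the origin on the work surface. World frame = base frame: x ahead of the robot, y to its left, z up, the work surface at z = 0. Lengths are in mm, angles in degrees, forces in N, time in s.
With the tool pointing down it reaches from about 300 to 750 mm from the base axis. Payload 8.5 kg.
Tool frame: the origin (TCP) lies between the finger pads; the fingertips stand 8 mm ahead of it and the grasp point (between the pads) lies 11 mm behind it; z points along the fingers, y is the line along which they close (so a half turn about z gives the same grasp; the last joint's range is limited). The gripper opens to 88 mm and grips with 3 to 60 N. Pads are 18 mm wide; open, the fingers measure 123 mm over their backs; the gripper's body (75 mm by 187 mm) begins 45 mm behind the grasp point.
Start: joints at [54.242, 21.807, 74.336, -0, 83.858, -12.336], TCP at [218.619, 504.664, 246.748] pointing down, gripper open.
Joint ranges: [-178.18, 178.18], [-50.72, 133.34], [12.68, 142.11], [-81.47, 261.47], [9.98, 163.14], [-165.26, 165.26]. Speed limits (degrees/s): [136.94, 136.94, 180, 180, 180, 180].

## Interface

Orientations are given as [roll, pitch, yaw] about the fixed x, y, z axes, in that order (R = Rz(yaw) Ry(pitch) Rx(roll)).
In Python, from bench import r, imaging, workorder gives the robot as it stands.
- The arm moves only by the tool drive_tool, never from a script. Its argument "increments" is a list of rows, each an object of numbers: "rx", "ry", "rz": the turn, a rotation vector about the tool's x, y, z scaled (see below); "x", "y", "z": the shift along the tool's x, y, z scaled (see below); "claw": the closure, from -1 (fully open) to 1 (shut). A call has 1 to 10 rows; each row shifts and turns the commanded pose from where the row before left it, along the tool's axes as they then stand; what a row does not reach is not made up. The controller multiplies each number of a shift by 80 mm and each number of a turn by 2 rad. A row lasts 1/10 s, in which the tool goes at most 50 mm and 8.59 degrees, less where a joint would pass 70% of its speed; a pose out of reach is approached as far as the arm can. A call with a number of a shift or a turn outside -1 to 1 is refused whole. A call with a gripper value outside its range is refused whole. The fingers move at their own pace and stop on an object; the grip force is fixed at half the most. Time passes only in rows, so rows that do not move let the fingers close. It gives the time, the measured TCP pose, the force, the opening and the grip force at its end, in the units of the state.
- r.sense(): the state, without advancing time (a new reading comes with each control period).
- imaging.capture(name): name is "scene" or "top" or "wrist"; returns the picture (384x512x3 uint8, red, green, blue); there is no depth.
- imaging.camera_info(name): a dict with "fov_y" (degrees; the focal length in pixels is half the picture's height over the tangent of half this angle, whatever the lens; pixels are square), "cx", "cy" (the principal point, pixels), "D" ([k1, k2, p1, p2, k3] as OpenCV has them; the pictures are not rectified), "R" (3x3) and "t" (3): a world point X has camera coordinates R X + t. Camera axes: x right, y down, z forward; pixel columns grow to the right and rows downward; lengths in mm; the calibration is good to about 2 mm. A picture is of the moment at which its call begins: read the wrist's pose just before it. camera_info takes no time and is no camera call; for the wrist camera it gives the pose at the moment of the call.
- workorder.close_job(): hands the job in; it is judged then, once.
The state is a dict: "time_s": time; "qpos": joint angles; "qvel": joint speeds; "effort": joint torques, N m; "eef_pos": TCP position; "tcp_rot": TCP orientation; "contact_force": force on the tool from outside, world axes, zero at the start; "ft_torque": the same for the moment, N m; "width": opening from 0.0 (shut) to 1.0 (fully open); "gripper_force": force on a finger pad.
Only numpy, scipy, OpenCV 4.12 (cv2) and the standard library are available. Lean on these libraries where they do the work, as an engineer would, in place of code of your own. Each camera call takes 0.05 s, during which the arm holds its last target. There are 200 camera calls.

## Task

On the hip balance model, work the black T-handled tension lever so that the drooping pelvis half lifts off its stop, comes level and stays level for a full 5 seconds, without touching the pelvis or its weights and without letting it swing quickly or tip over towards the far stop. Then ease it gently back down onto the stop it started on, put the lever all the way back to slack and let go. Leave the tongue, kneecap and larynx models where they are.

Things in the scene. Friction and masses are not known exactly. Their poses are not given: they have to be found in the camera images.
- stand: Hip balance model: wooden base, x -200 to +120, y -160 to +160, 18 mm high; origin on the table below the hip ball. x: along the hip axle, from the robot's side to the class side; y: to the side of the brass disc; z up. Axle 160 mm high, borne by a 180 mm post at x -112 and a post with the arc scale (top 312 mm) at x +85. The base is fixed and stands still.
- pelvis (a joint): Tilt of the pelvis half about the axle, rad. 0 = level, pointer mid green; level means within 0.1. Negative: brass side droops. Rests on the droop stop, -0.24, at the start; far stop +0.24, keep below +0.20. Top-heavy, nearly frictionless: with the lever still it falls to either side, time constant 0.6 to 1 s. Keep it slower than 0.8 rad/s.
- hip_center (a point): Centre of the hip ball on the axle, 160 mm above the table, axes as the stand's. Motion of the pelvis: J*acc = k*(lever - pelvis - 0.24) + G*sin(pelvis) - T*cos(pelvis) - b*vel. Nominal J 0.030 kg m2, spring k 0.095 N m/rad, G 0.150 N m, T 0.053 N m, b 0.004 N m s/rad. G differs by 15 %, T by 65 % from case to case.
- pelvis_top (a point): Middle of the top edge of the red, blue and bone-coloured plastic pelvis half (0.5 kg, mass unknown to 15 %, centre of mass 31 mm above the axle), 118 mm above the axle and 32 mm to the stand's -y when level; moves with it. The pelvis fills x -85 to +90, y -75 to +100 mm of the stand, up to 285 mm high. Not to be touched.
- brass_disc (a point): Centre of the brass body-weight disc, 60 mm wide, 22 mm thick, 0.45 kg (to 1 %), screwed fast on the 400 mm steel bar that is clamped across the axle at the stand's x -88; it sits 164 to 176 mm out on +y, differing from case to case; moves with the pelvis, level with the axle when the pelvis is level. Not to be touched.
- steel_disc (a point): Centre of the dark steel counterweight disc, 60 mm wide, 0.418 kg, 170 mm out on the -y end of the same bar. Lower than the axle means positive pelvis. Not to be touched.
- pointer_tip (a point): Tip of the red pointer, 146 mm above the axle when level, class side (stand's x +99); fixed to the pelvis. It plays over the arc scale, whose green band (about 0.12 rad each way, black line in its middle) marks level; the pelvis on its droop stop puts it 35 mm to the stand's +y.
- lever (a joint): Angle of the chrome tension lever on the axle, at the stand's x -135, rad. 0 = slack stop, leaning 0.8 to the stand's +y; 0.8 upright; 1.6 other stop. More lifts the brass side through a coil spring round the axle. Level balance needs 0.4 to 1.2. Friction 0.2 N m (damping 0.03 N m s/rad): it stays where left. Starts at 0; back to slack means below 0.15.
- lever_grip (a point): Centre of the lever's black T-handle, a round bar 22 mm thick, 50 mm long, along the stand's x, 120 mm from the axle; it moves on an arc. Take it from above, fingers closing along the stand's y; it can turn between the pads as the lever swings. A 10 mm rod joins its underside to the axle. 30 mm or more clear of the pelvis.
- lever_pivot (a point): Point on the axle in the lever's plane, 160 mm above the table, axes as the stand's. At lever angle u the T-handle's centre lies 120 mm*sin(0.8 - u) along the stand's y and 120 mm*cos(0.8 - u) up from here.
- tongue: Pink plastic tongue model, 104 x 54 x 30 mm, lying in the fixed steel organ tray (260 x 170 mm, rim 62 mm high, chrome post 112 mm) to the left; origin at the centre of its underside. To be left alone.
- kneecap: Smooth ivory plastic kneecap, 46 x 44 x 20 mm, lying in the same tray; origin at the centre of its underside. To be left alone.
- larynx: Frosted resin larynx on a black round foot 80 mm wide, 130 mm tall, standing to the right; origin at the centre of its underside. To be left alone.

How it is judged (in metres and radians):
On the way, in this order (a step that is already met when the one before it is completed fails the run):
1. the pelvis is level (within 0.1 rad) and kept so for 5 s (value of joint pelvis between -0.1 and 0.1 rad), for 5 s.
2. the pelvis is back down on its droop stop (value of joint pelvis below -0.21 rad), for 0.3 s.
At the end, for the whole second after the job is handed in: The pelvis rests still on its droop stop (below -0.21 rad), the lever is back at slack (below 0.15 rad), and the tongue, kneecap and larynx lie within 30 mm of where they were (value of joint pelvis below -0.21 rad and velocity of joint pelvis between -0.1 and 0.1 rad/s and value of joint lever below 0.15 rad and distance of each of tongue, kneecap, larynx from where it was at the start of the episode below 0.03 m); the robot touches nothing.
It fails at once if the pelvis, its bar or discs are touched by anything (over 0.5 N) (contact force between pelvis and anything else above 0.5 N).
It fails at once if the pelvis swings faster than 0.8 rad/s (velocity of joint pelvis above 0.8 rad/s or velocity of joint pelvis below -0.8 rad/s).
It fails at once if the pelvis tips over towards the far stop (beyond 0.20 rad) (value of joint pelvis above 0.2 rad).
It fails at once if a bystander model is pushed or lifted more than 30 mm (distance of any of tongue, kneecap, larynx from where it was at the start of the episode above 0.03 m).
It also fails if it takes over 54 s, if anything falls off the work surface, if the arm or the gripper's body presses on something with over 40 N, if the wrist force passes 120 N, or if a joint passes its speed limit or range.

## Working session

There is one attempt and no reset: what is moved stays moved. The work goes in short steps, Python scripts to look and compute and a tool call to move; the robot and the scene stay as the last step left them, time stands still between calls to the robot, and variables do not carry over. Pictures are saved under pics/ and viewed, at most 10 in all, crops included, and the job is handed in when it is done.

Besides the shell and the picture viewer there is one more tool, called after "Request:" by a JSON object that holds its "method" and its "body". drive_tool: Moves the arm, as the interface text tells. Its arguments: {"type":"object","properties":{"increments":{"type":"array"}},"required":["increments"]}

```bash
mkdir -p pics; ls; cat > h.py <<'E'
import numpy as np,cv2
from bench import r,imaging,workorder
def K(i):
    f=192/np.tan(np.radians(i['fov_y']/2)); return np.array([[f,0,i['cx']],[0,f,i['cy']],[0,0,1.]])
def ray(i,p):
    u=cv2.undistortPoints(np.array([[p]],float),K(i),np.array(i['D'],float))[0,0]
    R=np.array(i['R']);t=np.array(i['t']); d=R.T@np.array([u[0],u[1],1]); return -R.T@t,d/np.linalg.norm(d)
def proj(i,X):
    rv=cv2.Rodrigues(np.array(i['R'],float))[0]
    return cv2.projectPoints(np.array(X,float).reshape(-1,1,3),rv,np.array(i['t'],float),K(i),np.array(i['D'],float))[0][:,0]
def plane(i,p,z):
    c,d=ray(i,p); return c+d*(z-c[2])/d[2]
def tri(rs):
    A=sum(np.eye(3)-np.outer(d,d) for c,d in rs); b=sum((np.eye(3)-np.outer(d,d))@c for c,d in rs); return np.linalg.solve(A,b)
E
python3 - <<'E'
from h import *
ims=[]
for n in ['scene','top']:
    im=imaging.capture(n); cv2.imwrite(f'pics/{n}0.png',im[...,::-1]); i=imaging.camera_info(n); print(n,-np.array(i['R']).T@i['t'],i['fov_y'])
    cv2.imwrite(f'pics/{n}0b.png',cv2.resize(im[...,::-1],(800,600),interpolation=cv2.INTER_CUBIC))
print(r.sense())
E
```

```text
pics
scene [1193.34209122  865.40219059 1223.73217819] 46.82563072775119
top [ 413.85245429   34.13285986 1842.78271261] 43.63350337365956
{'time_s': 0.1, 'qpos': array([ 5.42409294e+01,  2.18376624e+01,  7.43797859e+01,  2.61725509e-05,
        8.38582591e+01, -1.23352859e+01]), 'qvel': array([-0.00547334,  0.01260976, -0.16686587, -0.07497197,  0.04972544,
        0.05132221]), 'effort': array([ 3.96530028e-03, -4.38649714e+01, -2.24910522e+01,  7.15130568e-02,
        3.42587207e-02, -1.08893923e-04]), 'eef_pos': array([218.49173165, 504.47147713, 246.19819483]), 'tcp_rot': array([-1.79926046e+02, -1.61989486e-02,  1.56576202e+02]), 'contact_force': array([-0.05531532, -0.1241062 ,  0.18582482]), 'ft_torque': array([-0.07693611, -0.01391554, -0.02829281]), 'gripper_force': 0.0, 'width': 1.0017406453026076}
```

View pics/scene0b.png

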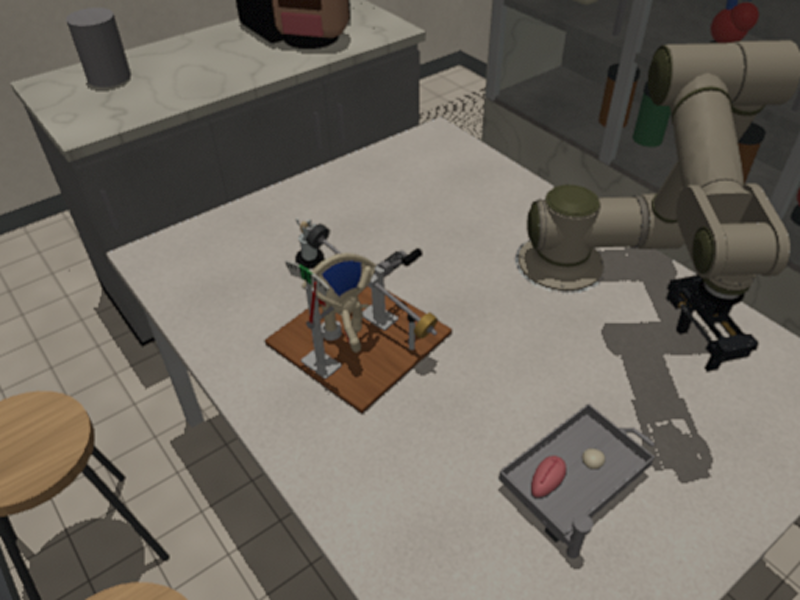

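View pics/top0b.png

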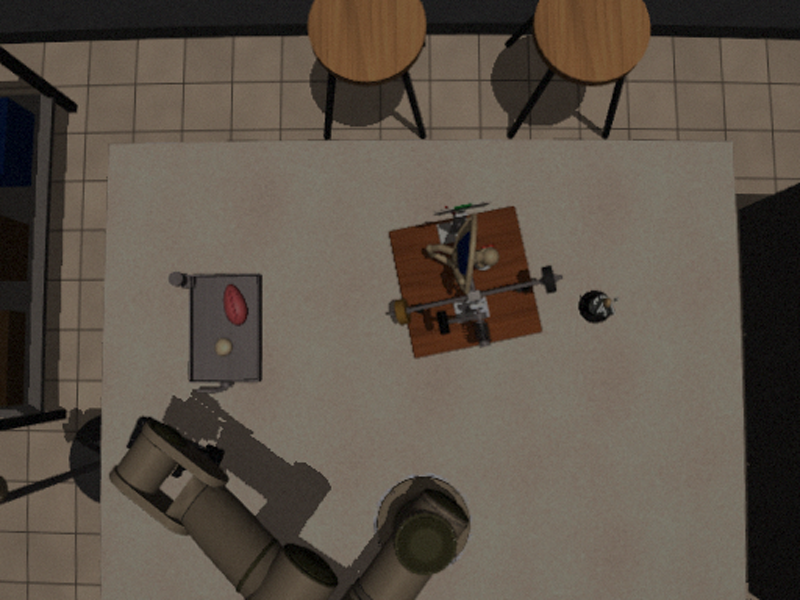

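The scene view shows the lever's black handle at about (411,257) and the brass disc at (425,324). The top view shows the handle at (443,322) and base corners at (390,232), (515,207), (541,331) and (414,357), all in 800x600 pixels. The larynx is at (597,306), clear of the stand.

```bash
cat > m.py <<'E'
from h import *
s=512/800
im=cv2.imread('pics/top0.png'); it=imaging.camera_info('top'); isc=imaging.camera_info('scene'); sc=cv2.imread('pics/scene0.png')
hsv=cv2.cvtColor(im,cv2.COLOR_BGR2HSV)
m=((hsv[...,0]<14)&(hsv[...,1]>110)&(hsv[...,2]>40)).astype(np.uint8); m[:120]=0;m[240:]=0;m[:,:240]=0;m[:,360:]=0
m=cv2.morphologyEx(m,cv2.MORPH_OPEN,np.ones((2,2)))
pts=np.argwhere(m)[:,::-1]
W=np.array([plane(it,p,18)[:2] for p in pts.astype(float)])
hull=cv2.convexHull(W.astype(np.float32)); rc=cv2.minAreaRect(hull); print('base',rc)
bx=cv2.boxPoints(rc); print(bx)
def dark(img,c,rad,th):
    g=img.max(2); x,y=int(c[0]),int(c[1]); w=np.zeros_like(g);w[y-rad:y+rad+1,x-rad:x+rad+1]=1
    n,l,st,ce=cv2.connectedComponentsWithStats(((g<th)&(w>0)).astype(np.uint8)); k=1+np.argmax(st[1:,4]); q=np.argwhere(l==k)[:,::-1].astype(np.float32); print(st[k],ce[k],cv2.minAreaRect(q)); return ce[k]
a=dark(im,(443*s,322*s),9,45); b=dark(sc,(411*s,257*s),9,45)
X=tri([ray(it,a),ray(isc,b)]); print('handle',X,proj(it,X)-a,proj(isc,X)-b)
# stand frame guess
c=np.array(rc[0]); 
yaw=rc[2]
while yaw>45: yaw-=90
while yaw<-45: yaw+=90
y=np.radians(yaw); R=np.array([[np.cos(y),-np.sin(y)],[np.sin(y),np.cos(y)]])
O=c-R@[-40,0]; print('yaw',yaw,'origin',O,'grip pred',O+R@[-135,120*np.sin(.8)],160+120*np.cos(.8))
print('handle in stand',R.T@(X[:2]-O))
o1=cv2.resize(im[110:250,230:370],(560,560),interpolation=cv2.INTER_CUBIC)
cv2.imwrite('pics/c1.png',o1)
E
python3 m.py
```

```text
base ((585.584716796875, -108.04753112792969), (317.2221984863281, 317.659912109375), 11.403719902038574)
[[ 398.70087    16.286123]
 [ 461.50885  -295.1027  ]
 [ 772.46857  -232.38118 ]
 [ 709.6606     79.00763 ]]
[274 198  19  16 148] [281.75675676 205.34459459] ((282.4554443359375, 205.945556640625), (18.408187866210938, 14.129528045654297), 5.710593223571777)
[257 160  13  10  64] [262.46875  164.359375] ((262.70001220703125, 164.4000244140625), (5.813776969909668, 13.416406631469727), 63.43495178222656)
handle [483.08781611 -36.23980109 242.06805086] [[ 0.38886288 -0.45137522]] [[0.58364351 0.0451065 ]]
yaw 11.403719902038574 origin [ 624.79505039 -100.13869178] grip pred [475.43981229 -42.44770969] 243.60480512165987
handle in stand [-126.27554668   90.65591425]
```

View pics/c1.png

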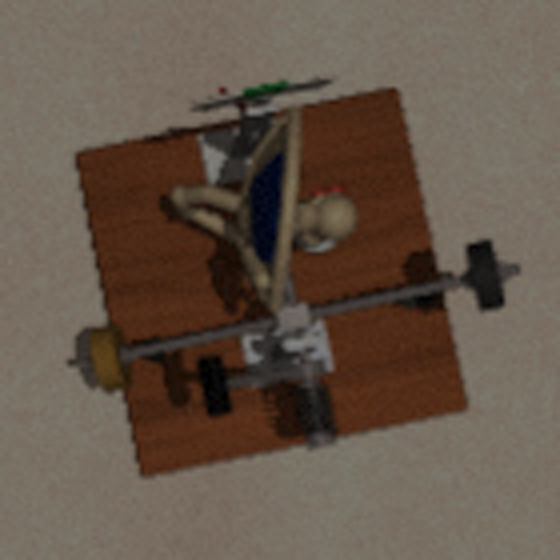

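Request:
{"method": "drive_tool", "body": {"increments": [{"x": -0.4, "y": -0.36, "z": -0.22}, {"x": -0.4, "y": -0.36, "z": -0.22}, {"x": -0.4, "y": -0.36, "z": -0.22}, {"x": -0.4, "y": -0.36, "z": -0.22}, {"x": -0.4, "y": -0.36, "z": -0.22}, {"x": -0.4, "y": -0.36, "z": -0.22}, {"x": -0.4, "y": -0.36, "z": -0.22}, {"x": -0.4, "y": -0.36, "z": -0.22}, {"x": -0.4, "y": -0.36, "z": -0.1}, {"x": -0.4, "y": -0.36, "z": 0}]}}

```text
invalid input
```

Request:
{"method": "drive_tool", "body": {"increments": [{"rx": 0, "ry": 0, "rz": 0, "x": -0.4, "y": -0.36, "z": -0.22, "claw": -1}, {"rx": 0, "ry": 0, "rz": 0, "x": -0.4, "y": -0.36, "z": -0.22, "claw": -1}, {"rx": 0, "ry": 0, "rz": 0, "x": -0.4, "y": -0.36, "z": -0.22, "claw": -1}, {"rx": 0, "ry": 0, "rz": 0, "x": -0.4, "y": -0.36, "z": -0.22, "claw": -1}, {"rx": 0, "ry": 0, "rz": 0, "x": -0.4, "y": -0.36, "z": -0.22, "claw": -1}, {"rx": 0, "ry": 0, "rz": 0, "x": -0.4, "y": -0.36, "z": -0.22, "claw": -1}, {"rx": 0, "ry": 0, "rz": 0, "x": -0.4, "y": -0.36, "z": -0.22, "claw": -1}, {"rx": 0, "ry": 0, "rz": 0, "x": -0.4, "y": -0.36, "z": -0.22, "claw": -1}, {"rx": 0, "ry": 0, "rz": 0, "x": -0.4, "y": -0.36, "z": -0.1, "claw": -1}, {"rx": 0, "ry": 0, "rz": 0, "x": -0.4, "y": -0.36, "z": 0, "claw": -1}]}}

```text
time_s: 1.1
eef_pos: [398.3, 111.5, 396.5]
tcp_rot: [180.0, 0.1, 156.6]
contact_force: [1.1, 0.1, 0.2]
width: 1.001
gripper_force: 0.0
```

Request:
{"method": "drive_tool", "body": {"increments": [{"rx": 0, "ry": 0, "rz": 0, "x": -0.41, "y": -0.34, "z": 0, "claw": -1}, {"rx": 0, "ry": 0, "rz": 0, "x": -0.41, "y": -0.34, "z": 0, "claw": -1}, {"rx": 0, "ry": 0, "rz": 0, "x": -0.41, "y": -0.34, "z": 0, "claw": -1}, {"rx": 0, "ry": 0, "rz": 0, "x": -0.41, "y": -0.34, "z": 0, "claw": -1}, {"rx": 0, "ry": 0, "rz": -0.061, "x": 0, "y": 0, "z": 0, "claw": -1}, {"rx": 0, "ry": 0, "rz": -0.061, "x": 0, "y": 0, "z": 0, "claw": -1}, {"rx": 0, "ry": 0, "rz": -0.061, "x": 0, "y": 0, "z": 0, "claw": -1}, {"rx": 0, "ry": 0, "rz": -0.061, "x": 0, "y": 0, "z": 0, "claw": -1}, {"rx": 0, "ry": 0, "rz": -0.061, "x": 0, "y": 0, "z": 0, "claw": -1}, {"rx": 0, "ry": 0, "rz": 0, "x": 0, "y": 0, "z": 0, "claw": -1}]}}

```text
time_s: 2.1
eef_pos: [474.8, -38.8, 395.3]
tcp_rot: [180.0, -0.0, -168.4]
contact_force: [-0.0, -0.2, -0.1]
width: 1.002
gripper_force: 0.0
```

```bash
python3 - <<'E'
from h import *
s=r.sense();print(s['time_s'],s['eef_pos'],s['tcp_rot'])
i=imaging.camera_info('wrist'); im=imaging.capture('wrist'); cv2.imwrite('pics/w1.png',im[...,::-1])
print(-np.array(i['R']).T@i['t'],np.array(i['R']),i['fov_y'])
im=imaging.capture('scene'); cv2.imwrite('pics/scene1.png',im[...,::-1])
E
```

```text
2.1 [474.84410769 -38.78503829 395.26612509] [ 1.79979404e+02 -3.57825989e-02 -1.68414716e+02]
[391.91078787 -56.83803878 532.05747089] [[-2.02032305e-01  9.79378810e-01 -3.07116962e-04]
 [ 9.26594880e-01  1.91245249e-01  3.23801148e-01]
 [ 3.17182718e-01  6.51337192e-02 -9.46125109e-01]] 66.68008839419065
```

View pics/w1.png

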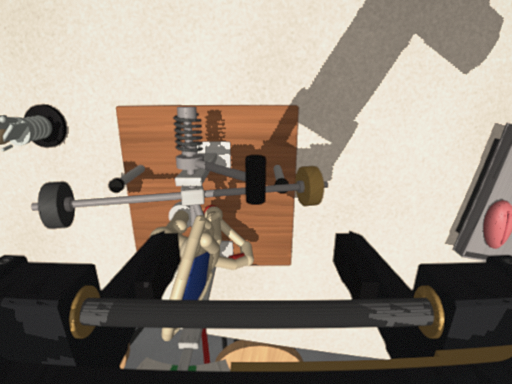

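The wrist view shows the handle at about (256,179) px, the brass disc at (312,185), the steel disc at (56,204), and the pelvis below. Next I triangulate the handle and refine the stand pose. From here on I'll run each measurement only after its move has returned.

```bash
cat > m2.py <<'E'
from h import *
def comp(img,c,rad,th):
    g=img.max(2); x,y=int(c[0]),int(c[1]); w=np.zeros_like(g);w[y-rad:y+rad+1,x-rad:x+rad+1]=1
    n,l,st,ce=cv2.connectedComponentsWithStats(((g<th)&(w>0)).astype(np.uint8)); k=1+np.argmax(st[1:,4]); q=np.argwhere(l==k)[:,::-1].astype(np.float32); rc=cv2.minAreaRect(q); print(th,st[k],ce[k].round(2),[np.round(v,1) for v in rc]); return ce[k]
w=cv2.imread('pics/w1.png');t=cv2.imread('pics/top0.png');s=cv2.imread('pics/scene0.png')
iw=imaging.camera_info('wrist');it=imaging.camera_info('top');isc=imaging.camera_info('scene')
for th in(35,50): pw=comp(w,(256,179),40,th)
for th in(20,28,36): pt=comp(t,(283.4,206.2),9,th)
for th in(20,28,36): ps=comp(s,(263,164.4),9,th)
np.set_printoptions(precision=1,suppress=True)
a,b,c=ray(iw,pw),ray(it,pt),ray(isc,ps)
for q in([a,b],[a,c],[b,c],[a,b,c]): print(tri(q))
print('z=243.6',plane(iw,pw,243.6),plane(it,pt,243.6),plane(isc,ps,243.6))
# base from wrist
hsv=cv2.cvtColor(w,cv2.COLOR_BGR2HSV); print('wood hsv',hsv[120,150],hsv[230,280])
m=((hsv[...,0]<14)&(hsv[...,1]>110)&(hsv[...,2]>50)).astype(np.uint8); m[270:]=0;m[:95]=0; m[:,:105]=0;m[:,300:]=0
m=cv2.morphologyEx(m,cv2.MORPH_OPEN,np.ones((3,3)))
W=np.array([plane(iw,p,18)[:2] for p in np.argwhere(m)[::3,::-1].astype(float)],np.float32)
print('base wrist',cv2.minAreaRect(W))
for n,p in(('steel',(56,204)),('brass',(312,185))): print(n, plane(iw,p,200 if n=='steel' else 120))
E
python3 m2.py
```

```text
35 [246 155  20  49 893] [255.11 178.68] [array([255.5, 179. ]), array([48., 19.]), np.float64(90.0)]
50 [245 155  21  49 944] [255.19 178.35] [array([255., 179.]), array([48., 20.]), np.float64(90.0)]
20 [280 199   7  14  73] [283.15 205.7 ] [array([283.4, 205.8]), array([13.3,  5.8]), np.float64(76.0)]
28 [280 199   8  15  87] [283.29 205.95] [array([283.3, 206. ]), array([14.1,  6.3]), np.float64(83.7)]
36 [274 198  18  16 129] [281.67 205.3 ] [array([280.6, 205.1]), array([17.3, 13.8]), np.float64(20.6)]
20 [258 160  11   9  46] [262.91 164.3 ] [array([263.1, 164.2]), array([ 4.1, 11.7]), np.float64(58.0)]
28 [257 160  12  10  55] [262.73 164.25] [array([263. , 164.4]), array([ 5., 13.]), np.float64(60.3)]
36 [257 160  13  10  59] [262.69 164.32] [array([263. , 164.4]), array([ 5., 13.]), np.float64(60.3)]
[483.4 -37.4 219.3]
[479.6 -41.  237.1]
[483.  -35.7 242.6]
[480.8 -38.4 238.4]
z=243.6 [477.  -40.6 243.6] [481.7 -34.6 243.6] [484.9 -35.9 243.6]
wood hsv [ 12 149 181] [ 12 151 160]
base wrist ((586.1575317382812, -106.32394409179688), (312.50958251953125, 314.4952392578125), 11.025992393493652)
steel [ 572.6 -279.3  200. ]
brass [506.8  51.1 120. ]
```

```bash
cat > pl.py <<'E'
import json
from h import *
from scipy.spatial.transform import Rotation as Ro
YAW=np.radians(11.4); H0=np.array([477.3,-40.3,243.6])
xs=np.array([np.cos(YAW),np.sin(YAW),0]); ys=np.array([-np.sin(YAW),np.cos(YAW),0]); zz=np.array([0,0,1.])
PIV=H0-120*np.sin(.8)*ys-120*np.cos(.8)*zz
R0=Ro.from_euler('xyz',[180,0,191.4],degrees=True)   # tool down
def pose(u,back=-4.,tau=None):
    """tool pose holding handle at lever u; back = mm that handle is ahead of TCP (neg: behind TCP)"""
    tau=.5-.5*u if tau is None else tau
    R=R0*Ro.from_rotvec([tau,0,0]); d=R.apply([0,0,1])
    h=PIV+120*np.sin(.8-u)*ys+120*np.cos(.8-u)*zz
    return h-back*d, R
def step(C,row):
    p,R=C; p=p+R.apply(np.array(row[3:6])*80); return p,R*Ro.from_rotvec(np.array(row[:3])*2)
def rows_to(C,targets,claw,nd=3):
    out=[]
    for p,R in targets:
        sh=C[1].inv().apply(p-C[0])/80; tu=(C[1].inv()*R).as_rotvec()/2
        row=[round(float(v),nd)+0. for v in list(tu)+list(sh)]; C=step(C,row); out.append(row)
    print(json.dumps([dict(zip(['rx','ry','rz','x','y','z','claw'],q+[claw])) for q in out])); return C
def save(C): json.dump([list(C[0]),list(C[1].as_quat())],open('cmd.json','w'))
def load(): p,q=json.load(open('cmd.json')); return np.array(p),Ro.from_quat(q)
def interp(A,B,n):
    rv=(A[1].inv()*B[1]).as_rotvec(); return [(A[0]+(B[0]-A[0])*k/n, A[1]*Ro.from_rotvec(rv*k/n)) for k in range(1,n+1)]
E
python3 - <<'E'
from pl import *
C=(np.array([218.619,504.664,246.748]),Ro.from_euler('xyz',[180,0,156.576],degrees=True))
for q in [[0,0,0,-.4,-.36,-.22]]*8+[[0,0,0,-.4,-.36,-.1],[0,0,0,-.4,-.36,0]]+[[0,0,0,-.41,-.34,0]]*4+[[0,0,-.061,0,0,0]]*5: C=step(C,q)
s=r.sense();print(C[0],C[1].as_euler('xyz',degrees=True),s['eef_pos'],s['tcp_rot'])
A=pose(0,back=70); B=pose(0)
print(A[0],B[0])
C=rows_to(C,interp(C,A,6),-1); C=rows_to(C,interp(C,B,4),-1); save(C)
E
```

```text
[474.89398027 -38.80155961 395.548     ] [-180.           0.        -168.4735745] [474.86909895 -38.78399675 395.36747745] [ 1.79986923e+02 -2.30162756e-02 -1.68659074e+02]
[470.66666162  -7.40230749 305.03077933] [477.67904791 -42.17986814 240.08966975]
[{"rx": 0.042, "ry": 0.0, "rz": 0.0, "x": -0.004, "y": 0.066, "z": 0.189, "claw": -1}, {"rx": 0.041, "ry": 0.0, "rz": 0.0, "x": -0.005, "y": 0.081, "z": 0.182, "claw": -1}, {"rx": 0.042, "ry": 0.0, "rz": 0.001, "x": -0.004, "y": 0.096, "z": 0.175, "claw": -1}, {"rx": 0.042, "ry": 0.0, "rz": 0.0, "x": -0.005, "y": 0.111, "z": 0.166, "claw": -1}, {"rx": 0.041, "ry": 0.0, "rz": 0.0, "x": -0.004, "y": 0.124, "z": 0.157, "claw": -1}, {"rx": 0.042, "ry": 0.0, "rz": 0.0, "x": -0.004, "y": 0.136, "z": 0.146, "claw": -1}]
[{"rx": 0.0, "ry": 0.0, "rz": 0.0, "x": 0.0, "y": 0.0, "z": 0.231, "claw": -1}, {"rx": 0.0, "ry": 0.0, "rz": 0.0, "x": 0.0, "y": 0.0, "z": 0.231, "claw": -1}, {"rx": 0.0, "ry": 0.0, "rz": 0.0, "x": 0.0, "y": 0.0, "z": 0.232, "claw": -1}, {"rx": 0.0, "ry": 0.0, "rz": 0.0, "x": 0.0, "y": 0.0, "z": 0.231, "claw": -1}]
```

Request:
{"method": "drive_tool", "body": {"increments": [{"rx": 0.042, "ry": 0.0, "rz": 0.0, "x": -0.004, "y": 0.066, "z": 0.189, "claw": -1}, {"rx": 0.041, "ry": 0.0, "rz": 0.0, "x": -0.005, "y": 0.081, "z": 0.182, "claw": -1}, {"rx": 0.042, "ry": 0.0, "rz": 0.001, "x": -0.004, "y": 0.096, "z": 0.175, "claw": -1}, {"rx": 0.042, "ry": 0.0, "rz": 0.0, "x": -0.005, "y": 0.111, "z": 0.166, "claw": -1}, {"rx": 0.041, "ry": 0.0, "rz": 0.0, "x": -0.004, "y": 0.124, "z": 0.157, "claw": -1}, {"rx": 0.042, "ry": 0.0, "rz": 0.0, "x": -0.004, "y": 0.136, "z": 0.146, "claw": -1}, {"rx": 0, "ry": 0, "rz": 0, "x": 0, "y": 0, "z": 0, "claw": -1}]}}

```text
time_s: 2.9
eef_pos: [469.6, -5.9, 302.8]
tcp_rot: [-151.4, -0.2, -168.5]
contact_force: [-0.5, 0.9, -0.5]
width: 0.998
gripper_force: 0.0
```

```bash
python3 - <<'E'
from h import *
im=imaging.capture('wrist'); a=im[...,::-1]
sc=imaging.capture('scene')[...,::-1]; cv2.imwrite('pics/scene2.png',sc);cv2.imwrite('pics/w2.png',a)
b=cv2.resize(sc[120:260,150:300],(411,384),interpolation=cv2.INTER_CUBIC)
o=np.hstack([cv2.resize(a,(389,292)),cv2.resize(b,(411,292))]);cv2.imwrite('pics/v2.png',o)
E
```

```text
(no output)
```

View pics/v2.png

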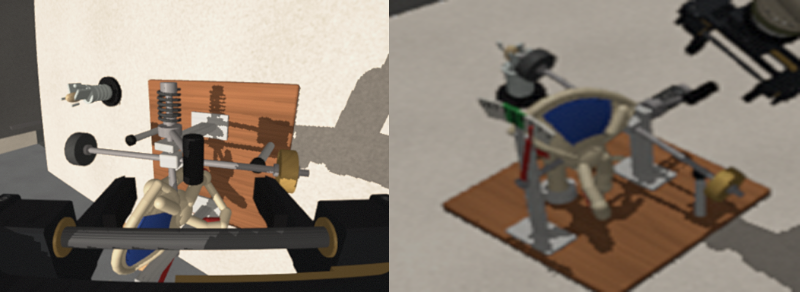

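Left half (wrist): the handle at (193,158) sits midway between the open fingers at about (110,195) and (280,195). Right half (scene): the brass disc at (727,185) and the handle at (700,88) are unobstructed. I'll descend now.

Request:
{"method": "drive_tool", "body": {"increments": [{"rx": 0.0, "ry": 0.0, "rz": 0.0, "x": 0.0, "y": 0.0, "z": 0.231, "claw": -1}, {"rx": 0.0, "ry": 0.0, "rz": 0.0, "x": 0.0, "y": 0.0, "z": 0.231, "claw": -1}, {"rx": 0.0, "ry": 0.0, "rz": 0.0, "x": 0.0, "y": 0.0, "z": 0.232, "claw": -1}, {"rx": 0.0, "ry": 0.0, "rz": 0.0, "x": 0.0, "y": 0.0, "z": 0.231, "claw": -1}, {"rx": 0, "ry": 0, "rz": 0, "x": 0, "y": 0, "z": 0, "claw": -1}, {"rx": 0, "ry": 0, "rz": 0, "x": 0, "y": 0, "z": 0, "claw": -1}]}}

```text
time_s: 3.6
eef_pos: [478.2, -42.8, 241.3]
tcp_rot: [-151.4, 0.1, -168.7]
contact_force: [-0.0, -0.3, 0.4]
width: 1.0
gripper_force: 0.0
```

Request:
{"method": "drive_tool", "body": {"increments": [{"rx": 0, "ry": 0, "rz": 0, "x": 0, "y": 0, "z": 0, "claw": 1}, {"rx": 0, "ry": 0, "rz": 0, "x": 0, "y": 0, "z": 0, "claw": 1}, {"rx": 0, "ry": 0, "rz": 0, "x": 0, "y": 0, "z": 0, "claw": 1}, {"rx": 0, "ry": 0, "rz": 0, "x": 0, "y": 0, "z": 0, "claw": 1}, {"rx": 0, "ry": 0, "rz": 0, "x": 0, "y": 0, "z": 0, "claw": 1}, {"rx": 0, "ry": 0, "rz": 0, "x": 0, "y": 0, "z": 0, "claw": 1}]}}

```text
time_s: 4.2
eef_pos: [477.7, -42.1, 240.1]
tcp_rot: [-151.4, 0.0, -168.6]
contact_force: [0.3, 0.8, -0.0]
width: 0.48
gripper_force: 0.0
```

Request:
{"method": "drive_tool", "body": {"increments": [{"rx": 0, "ry": 0, "rz": 0, "x": 0, "y": 0, "z": 0, "claw": 1}, {"rx": 0, "ry": 0, "rz": 0, "x": 0, "y": 0, "z": 0, "claw": 1}, {"rx": 0, "ry": 0, "rz": 0, "x": 0, "y": 0, "z": 0, "claw": 1}, {"rx": 0, "ry": 0, "rz": 0, "x": 0, "y": 0, "z": 0, "claw": 1}, {"rx": 0, "ry": 0, "rz": 0, "x": 0, "y": 0, "z": 0, "claw": 1}]}}

```text
time_s: 4.7
eef_pos: [477.7, -42.1, 240.0]
tcp_rot: [-151.4, 0.0, -168.6]
contact_force: [-0.6, 1.3, -0.2]
width: 0.237
gripper_force: 30.0
```

```bash
cat > vis.py <<'E'
from pl import *
O=np.array([625.1,-99.4,0])
def cen(im,box,f):
    x0,y0,x1,y1=box; h=cv2.cvtColor(im[y0:y1,x0:x1],cv2.COLOR_RGB2HSV).astype(int); m=f(h)
    n,l,st,ce=cv2.connectedComponentsWithStats(m.astype(np.uint8)); 
    if n<2: return [np.nan]*3
    k=1+np.argmax(st[1:,4]); l=cv2.dilate((l==k).astype(np.uint8),np.ones((3,3)))
    return l,ce[k]+[x0,y0],st[k,4]
def feats(im):
    B=cen(im,(250,185,300,225),lambda h:(h[...,0]>12)&(h[...,0]<32)&(h[...,1]>110)&(h[...,2]>50))
    U=cen(im,(195,155,250,205),lambda h:(h[...,0]>100)&(h[...,0]<130)&(h[...,1]>110))
    P=cen(im,(190,160,215,210),lambda h:((h[...,0]<8)|(h[...,0]>172))&(h[...,1]>130)&(h[...,2]>50))
    return np.r_[B[1],U[1],P[1]],(B[2],U[2],P[2])
def P3(x,y,z,th): return O+x*xs+(y*np.cos(th)-z*np.sin(th))*ys+(160+y*np.sin(th)+z*np.cos(th))*zz
E
python3 - <<'E'
from vis import *
np.set_printoptions(precision=2,suppress=True)
isc=imaging.camera_info('scene')
for k in range(3):
    im=imaging.capture('scene'); print(*feats(im)); 
cv2.imwrite('pics/scene3.png',im[...,::-1])
for th in(-.24,-.1,0,.1): print(th,proj(isc,[P3(-88,170,0,th),P3(99,0,146,th),P3(-88,-170,0,th),P3(0,-5,80,th)]).ravel())
C=load(); us=np.linspace(0,.55,8)[1:]
C=rows_to(C,[pose(u) for u in us],1); save(C)
E
```

```text
[273.61 209.13 219.57 176.4  199.53 195.64] (np.int32(200), np.int32(345), np.int32(36))
[273.42 209.15 219.57 176.4  199.53 195.64] (np.int32(204), np.int32(345), np.int32(36))
[273.45 209.25 219.54 176.34 199.54 195.71] (np.int32(199), np.int32(346), np.int32(35))
-0.24 [272.37 206.01 202.04 178.47 203.48 149.09 221.04 174.46]
-0.1 [273.38 201.79 197.4  174.82 203.32 153.59 218.61 172.75]
0 [273.65 198.39 194.13 172.62 203.59 157.02 216.9  171.75]
0.1 [273.53 194.71 190.94 170.8  204.17 160.59 215.23 170.93]
[{"rx": -0.02, "ry": 0.0, "rz": 0.0, "x": 0.0, "y": -0.112, "z": -0.031, "claw": 1}, {"rx": -0.019, "ry": 0.0, "rz": 0.0, "x": 0.0, "y": -0.112, "z": -0.026, "claw": 1}, {"rx": -0.02, "ry": 0.0, "rz": 0.0, "x": 0.0, "y": -0.114, "z": -0.021, "claw": 1}, {"rx": -0.02, "ry": 0.0, "rz": 0.0, "x": 0.0, "y": -0.115, "z": -0.017, "claw": 1}, {"rx": -0.019, "ry": 0.0, "rz": 0.0, "x": 0.0, "y": -0.115, "z": -0.012, "claw": 1}, {"rx": -0.02, "ry": 0.0, "rz": 0.0, "x": 0.0, "y": -0.116, "z": -0.008, "claw": 1}, {"rx": -0.019, "ry": 0.0, "rz": 0.0, "x": 0.0, "y": -0.116, "z": -0.003, "claw": 1}]
```

Request:
{"method": "drive_tool", "body": {"increments": [{"rx": -0.02, "ry": 0.0, "rz": 0.0, "x": 0.0, "y": -0.112, "z": -0.031, "claw": 1}, {"rx": -0.019, "ry": 0.0, "rz": 0.0, "x": 0.0, "y": -0.112, "z": -0.026, "claw": 1}, {"rx": -0.02, "ry": 0.0, "rz": 0.0, "x": 0.0, "y": -0.114, "z": -0.021, "claw": 1}, {"rx": -0.02, "ry": 0.0, "rz": 0.0, "x": 0.0, "y": -0.115, "z": -0.017, "claw": 1}, {"rx": -0.019, "ry": 0.0, "rz": 0.0, "x": 0.0, "y": -0.115, "z": -0.012, "claw": 1}, {"rx": -0.02, "ry": 0.0, "rz": 0.0, "x": 0.0, "y": -0.116, "z": -0.008, "claw": 1}, {"rx": -0.019, "ry": 0.0, "rz": 0.0, "x": 0.0, "y": -0.116, "z": -0.003, "claw": 1}]}}

```text
time_s: 5.55
eef_pos: [488.3, -95.5, 272.8]
tcp_rot: [-167.3, 0.0, -168.6]
contact_force: [-1.9, 7.3, 2.2]
width: 0.239
gripper_force: 30.0
```

```bash
python3 - <<'E'
from vis import *
np.set_printoptions(precision=2,suppress=True)
s=r.sense(); C=load(); print(C[0],s['eef_pos'],s['contact_force'])
# lever angle from wrist picture? from tcp
hp=s['eef_pos']-4*C[1].apply([0,0,1]); v=hp-PIV; print('u',.8-np.arctan2(v@ys,v[2]),np.hypot(v@ys,v[2]))
im=imaging.capture('scene'); cv2.imwrite('pics/scene4.png',im[...,::-1]); w=imaging.capture('wrist'); cv2.imwrite('pics/w4.png',w[...,::-1])
print(*feats(im))
h=cv2.cvtColor(im,cv2.COLOR_RGB2HSV)
for lo in(14,16,18,20):
    l,c,n=cen(im,(250,185,300,225),lambda h:(h[...,0]>lo)&(h[...,0]<32)&(h[...,1]>110)&(h[...,2]>50)); print(lo,c,n)
b=cv2.resize(im[140:225,180:305,::-1],(500,340),interpolation=cv2.INTER_NEAREST)
o=np.hstack([cv2.resize(w[...,::-1],(300,225)).copy(),np.zeros((225,0,3),np.uint8)])
o2=np.zeros((340,800,3),np.uint8);o2[:,:500]=b;o2[:225,500:]=o;cv2.imwrite('pics/v4.png',o2)
E
```

```text
[488.66 -96.46 272.4 ] [488.29 -95.47 272.8 ] [-1.94  7.28  2.21]
u 0.5425351356460661 120.67712287413052
[271.48 208.15 219.54 176.34 199.5  195.86] (np.int32(150), np.int32(346), np.int32(36))
14 [271.4 208.2] 133
16 [271.45 208.25] 127
18 [271.42 207.89] 112
20 [271.67 204.  ] 3
```

View pics/v4.png

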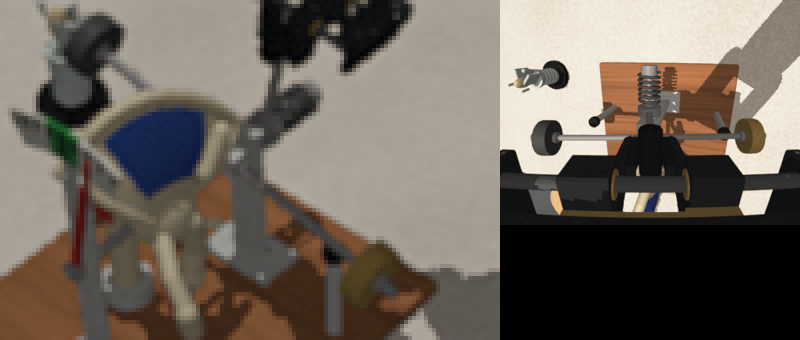

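Left: scene crop, with the blue panel at (155,150) and the brass disc at (372,275) shaded by the arm. Right: wrist view, where both discs, (546,137) steel and (750,135) brass, and the bar stay clear during the grasp. I'll therefore read the tilt from the two wrist-camera disc rays and from the blue panel.

```bash
cat > tilt.py <<'E'
from vis import *
np.set_printoptions(precision=3,suppress=True)
def onx(i,p,x0=-88):
    c,d=ray(i,p); t=(x0-(c-O)@xs)/(d@xs); q=c+d*t-O; return np.array([q@ys,q[2]-160])
def comp2(m,c0):
    n,l,st,ce=cv2.connectedComponentsWithStats(m.astype(np.uint8)); ks=[k for k in range(1,n) if st[k,4]>150]
    if not ks: return None,0
    k=min(ks,key=lambda k:np.hypot(*(ce[k]-c0))); return ce[k],st[k,4]
def wrist(w,i,th0,verbose=False):
    pb,ps=proj(i,[P3(-88,170,0,th0),P3(-88,-170,0,th0)])
    h=cv2.cvtColor(w,cv2.COLOR_RGB2HSV).astype(int)
    mb=(h[...,0]>15)&(h[...,0]<35)&(h[...,1]>100)&(h[...,2]>40)
    md=(h[...,2]<95)&(h[...,2]>25)
    out=[]
    for m,p in((mb,pb),(md,ps)):
        q=np.zeros_like(m); x,y=p.astype(int); rr=34; sl=(slice(max(y-rr,0),max(y+rr,0)),slice(max(x-rr,0),max(x+rr,0))); q[sl]=m[sl]
        q=cv2.morphologyEx(q.astype(np.uint8),cv2.MORPH_OPEN,np.ones((9,9))) if m is md else q
        out.append(comp2(q,p))
    (b,nb),(s,ns)=out
    if b is None or s is None: print('lost',pb,ps,out); return None
    B,S=onx(i,b),onx(i,s); v=B-S
    if verbose: print('px',b,nb,s,ns,'pred',pb,ps,'yz',B,S,'len',np.hypot(*v))
    return np.arctan2(v[1],v[0])
E
python3 - <<'E'
from tilt import *
i=imaging.camera_info('wrist'); w=cv2.imread('pics/w4.png')[...,::-1].copy()
print(wrist(w,i,-.24,True))
i=json.load(open('x.json')) if 0 else i
h=cv2.cvtColor(w,cv2.COLOR_RGB2HSV); x,y=proj(i,[P3(-88,-170,0,-.24)])[0].astype(int); print(h[y-30:y+31:10,x-30:x+31:10,2])
E
```

```text
px [427.861 231.598] 2276 [ 77.943 234.419] 2291 pred [423.918 229.622] [ 80.989 232.066] yz [167.735 -36.527] [-164.244   45.325] len 341.92131274457927
-0.24173689816571467
[[241 242 241 244 243 241 243]
 [242 229  57  53  31  29 241]
 [242  71  71  28  32  32 243]
 [241  86  81  29  93 122 135]
 [242  93  92  27  70  61 243]
 [241  79  81  27  29  29 242]
 [241 245  68  70  26 241 241]]
```

```bash
cat > ctl.py <<'E'
import sys,os
from tilt import *
from scipy.optimize import least_squares
J,K_,b_=.030,.095,.004
def L(): return json.load(open('log.json')) if os.path.exists('log.json') else {'u':[[r.sense()['time_s'],.55]],'m':[]}
def S(l): json.dump(l,open('log.json','w'))
def look():
    l=L(); th0=l['m'][-1][1] if l['m'] else -.24
    t=r.sense()['time_s']; i=imaging.camera_info('wrist'); w=imaging.capture('wrist'); th=wrist(w,i,th0,True)
    s=r.sense(); v=s['eef_pos']-4*load()[1].apply([0,0,1])-PIV
    print('t',t,'th',th,'u_meas',.8-np.arctan2(v@ys,v[2]),'F',s['contact_force'],s['width'])
    if th is not None: l['m'].append([t,th]); S(l)
    return th
def sim(ts,us,te,th,v,T,G,dt=.01):
    """from te[0] at state th,v to times te; lever piecewise linear"""
    out=[];t=te[0]
    for e in te:
        while t<e-1e-9:
            h=min(dt,e-t);u=np.interp(t+h/2,ts,us)
            f=lambda th,v:(K_*(u-th-.24)+G*np.sin(th)-T*np.cos(th)-b_*v)/J
            vm=v+h/2*f(th,v);tm=th+h/2*v; a=f(tm,vm); th+=h*vm; v+=h*a; t+=h
            if th<-.24: th=-.24; v=max(v,0)
        out.append((th,v))
    return np.array(out)
def fit(l,n=10):
    ts,us=np.array(l['u']).T; M=np.array(l['m'])[-n:]; stop=M[0,1]<-.225
    def res(p):
        th0,v0=(-.24,0) if stop else (p[2],p[3])
        y=sim(ts,us,M[:,0],th0,v0,p[0],p[1])[:,0]
        return np.r_[(y-M[:,1])/.003,(p[0]-.064)/.012,(p[1]-.15)/.01, [0,0] if stop else [0,p[3]/.3]]
    q=least_squares(res,[.064,.15,M[0,1],0 if len(M)<2 else (M[1,1]-M[0,1])/(M[1,0]-M[0,0])],diff_step=1e-4)
    p=q.x; th0,v0=(-.24,0) if stop else (p[2],p[3]); now=r.sense()['time_s']
    y=sim(ts,us,np.r_[M[:,0],now],th0,v0,p[0],p[1])
    print('T,G',p[:2],'resid',(y[:-1,0]-M[:,1]),'now',now,y[-1],'u_bal',.24+p[0]/K_); return p,y[-1],now
def rows(seq,claw=1):
    l=L(); now=r.sense()['time_s']; C=load(); u0=l['u'][-1][1]; l['u'].append([now,u0])
    for k,u in enumerate(seq): l['u'].append([round(now+.1*(k+1),4),float(u)])
    C=rows_to(C,[pose(u) for u in seq],claw); save(C); S(l)
def plan(n,target=0.,rate=.08,hor=24):
    l=L(); p,x,now=fit(l); u0=l['u'][-1][1]; ub=.24+target+(p[0]*np.cos(target)-p[1]*np.sin(target))/K_
    tt=now+.1*np.arange(hor+1)
    def us(d): return u0+np.r_[0,np.cumsum(np.clip(d,-rate,rate))]
    def res(d):
        u=us(d); y=sim(tt,u,tt,x[0],x[1],p[0],p[1],.025)
        return np.r_[(y[1:,0]-target)*4,y[1:,1]*1.5,d*4,(u[-6:]-ub)*2,(y[-1]-[target,0])*20,np.maximum(y[:,0]-target-.06,0)*30,np.maximum(abs(y[:,1])-.3,0)*20]
    d=least_squares(res,np.full(hor,(ub-u0)/hor),bounds=(-rate,rate),max_nfev=30).x
    u=us(d); y=sim(tt,u,tt,x[0],x[1],p[0],p[1]); print('u',u[1:n+1],'\nth',y[1:n+6,0],'v',y[1:n+6,1])
    rows(np.round(u[1:n+1],4))
E
python3 - <<'E'
from ctl import *
look(); rows([.625,.7,.775,.84,.86,.87,.88,.89,.9,.91])
E
```

```text
px [428.44  231.629] 2272 [ 78.063 234.929] 2267 pred [423.918 229.622] [ 80.989 232.066] yz [168.294 -36.569] [-163.299   46.174] len 341.76033804298345
t 5.65 th -0.24453873528094808 u_meas 0.5531397719065332 F [-2.431  3.367  5.518] 0.24047117899126727
[{"rx": -0.019, "ry": 0.0, "rz": 0.0, "x": 0.0, "y": -0.11, "z": 0.002, "claw": 1}, {"rx": -0.019, "ry": 0.0, "rz": 0.0, "x": 0.0, "y": -0.111, "z": 0.006, "claw": 1}, {"rx": -0.019, "ry": 0.0, "rz": 0.0, "x": 0.0, "y": -0.11, "z": 0.009, "claw": 1}, {"rx": -0.016, "ry": 0.0, "rz": 0.0, "x": 0.001, "y": -0.095, "z": 0.012, "claw": 1}, {"rx": -0.005, "ry": 0.0, "rz": 0.0, "x": 0.0, "y": -0.029, "z": 0.004, "claw": 1}, {"rx": -0.002, "ry": 0.0, "rz": 0.0, "x": 0.0, "y": -0.015, "z": 0.002, "claw": 1}, {"rx": -0.003, "ry": 0.0, "rz": 0.0, "x": 0.0, "y": -0.015, "z": 0.002, "claw": 1}, {"rx": -0.002, "ry": 0.0, "rz": 0.0, "x": 0.0, "y": -0.014, "z": 0.002, "claw": 1}, {"rx": -0.003, "ry": 0.0, "rz": 0.0, "x": 0.0, "y": -0.015, "z": 0.002, "claw": 1}, {"rx": -0.002, "ry": 0.0, "rz": 0.0, "x": 0.0, "y": -0.014, "z": 0.003, "claw": 1}]
```

Request:
{"method": "drive_tool", "body": {"increments": [{"rx": -0.019, "ry": 0.0, "rz": 0.0, "x": 0.0, "y": -0.11, "z": 0.002, "claw": 1}, {"rx": -0.019, "ry": 0.0, "rz": 0.0, "x": 0.0, "y": -0.111, "z": 0.006, "claw": 1}, {"rx": -0.019, "ry": 0.0, "rz": 0.0, "x": 0.0, "y": -0.11, "z": 0.009, "claw": 1}, {"rx": -0.016, "ry": 0.0, "rz": 0.0, "x": 0.001, "y": -0.095, "z": 0.012, "claw": 1}, {"rx": -0.005, "ry": 0.0, "rz": 0.0, "x": 0.0, "y": -0.029, "z": 0.004, "claw": 1}, {"rx": -0.002, "ry": 0.0, "rz": 0.0, "x": 0.0, "y": -0.015, "z": 0.002, "claw": 1}, {"rx": -0.003, "ry": 0.0, "rz": 0.0, "x": 0.0, "y": -0.015, "z": 0.002, "claw": 1}, {"rx": -0.002, "ry": 0.0, "rz": 0.0, "x": 0.0, "y": -0.014, "z": 0.002, "claw": 1}, {"rx": -0.003, "ry": 0.0, "rz": 0.0, "x": 0.0, "y": -0.015, "z": 0.002, "claw": 1}, {"rx": -0.002, "ry": 0.0, "rz": 0.0, "x": 0.0, "y": -0.014, "z": 0.003, "claw": 1}]}}

```text
time_s: 6.7
eef_pos: [496.5, -136.8, 275.6]
tcp_rot: [-177.5, -0.0, -168.6]
contact_force: [-2.9, 5.7, 6.0]
width: 0.244
gripper_force: 30.0
```

```bash
python3 - <<'E'
from ctl import *
th=look()
if th<-.22: rows(np.round(.91+.012*np.arange(1,9),3))
else: plan(5)
E
```

```text
px [428.609 219.742] 2046 [ 84.42  239.106] 1546 pred [423.99  217.896] [ 85.544 249.495] yz [167.714 -36.404] [-177.28   23.1 ] len 350.0879479404647
t 6.7 th -0.17079681875147087 u_meas 0.9029435303910056 F [-1.755  5.478  6.115] 0.23614766539091261
T,G [0.064 0.15 ] resid [ 0.005 -0.069] now 6.75 [-0.24  0.  ] u_bal 0.9136842105263158
u [0.91  0.91  0.911 0.911 0.911] 
th [-0.24 -0.24 -0.24 -0.24 -0.24 -0.24 -0.24 -0.24 -0.24 -0.24] v [0. 0. 0. 0. 0. 0. 0. 0. 0. 0.]
[{"rx": -0.001, "ry": 0.0, "rz": 0.0, "x": 0.0, "y": -0.001, "z": 0.0, "claw": 1}, {"rx": 0.0, "ry": 0.0, "rz": 0.0, "x": 0.0, "y": 0.0, "z": 0.0, "claw": 1}, {"rx": 0.0, "ry": 0.0, "rz": 0.0, "x": 0.0, "y": 0.0, "z": 0.0, "claw": 1}, {"rx": 0.0, "ry": 0.0, "rz": 0.0, "x": 0.0, "y": 0.0, "z": 0.0, "claw": 1}, {"rx": 0.0, "ry": 0.0, "rz": 0.0, "x": 0.0, "y": -0.001, "z": 0.0, "claw": 1}]
```

```bash
python3 - <<'E'
s=open('tilt.py').read()
s=s.replace("    return np.arctan2(v[1],v[0])","""    t1=np.arctan2(v[1],v[0])+.003; t2=np.arcsin((B[1]-4.5)/172.6); ok=abs(np.hypot(*v)-341.8)<3
    print('both',t1,'brass',t2,ok); return float(t1 if ok else t2)""")
open('tilt.py','w').write(s)
E
python3 - <<'E'
from ctl import *
l=L(); l['m']=[[5.65,-.24]]; l['u']=[q for q in l['u'] if q[0]<=6.66]; print(l['u'][-1]); S(l); save(pose(.91))
i=imaging.camera_info('wrist'); print([proj(i,[P3(-88,y,0,th) for y in(170,-170)]).ravel() for th in(-.24,-.1,0,.1)])
th=look(); print(feats(imaging.capture('scene'))[0][2:])
rows(np.round(.91+.012*np.arange(1,9),3))
E
```

```text
[6.6, 0.9]
[array([424.729, 218.171,  86.092, 249.094]), array([439.666, 227.715,  96.308, 236.381]), array([449.745, 235.485, 104.728, 228.406]), array([459.133, 244.122, 113.846, 221.274])]
px [428.854 219.795] 2042 [ 84.5   248.546] 2210 pred [424.729 218.171] [ 86.092 249.094] yz [167.631 -36.241] [-167.126   39.624] len 343.24544748303714
both -0.2198606607177791 brass -0.23828989518284238 True
t 6.75 th -0.2198606607177791 u_meas 0.9029302449046326 F [-1.949  4.159  5.902] 0.23953293793612582
[219.581 176.366 199.528 195.639]
[{"rx": -0.003, "ry": 0.0, "rz": 0.0, "x": 0.0, "y": -0.017, "z": 0.003, "claw": 1}, {"rx": -0.003, "ry": 0.0, "rz": 0.0, "x": 0.0, "y": -0.018, "z": 0.003, "claw": 1}, {"rx": -0.003, "ry": 0.0, "rz": 0.0, "x": 0.0, "y": -0.017, "z": 0.003, "claw": 1}, {"rx": -0.003, "ry": 0.0, "rz": 0.0, "x": 0.0, "y": -0.018, "z": 0.003, "claw": 1}, {"rx": -0.003, "ry": 0.0, "rz": 0.0, "x": 0.0, "y": -0.017, "z": 0.003, "claw": 1}, {"rx": -0.003, "ry": 0.0, "rz": 0.0, "x": 0.0, "y": -0.018, "z": 0.004, "claw": 1}, {"rx": -0.003, "ry": 0.0, "rz": 0.0, "x": 0.0, "y": -0.017, "z": 0.003, "claw": 1}, {"rx": -0.003, "ry": 0.0, "rz": 0.0, "x": 0.0, "y": -0.017, "z": 0.004, "claw": 1}]
```

Request:
{"method": "drive_tool", "body": {"increments": [{"rx": -0.003, "ry": 0.0, "rz": 0.0, "x": 0.0, "y": -0.017, "z": 0.003, "claw": 1}, {"rx": -0.003, "ry": 0.0, "rz": 0.0, "x": 0.0, "y": -0.018, "z": 0.003, "claw": 1}, {"rx": -0.003, "ry": 0.0, "rz": 0.0, "x": 0.0, "y": -0.017, "z": 0.003, "claw": 1}, {"rx": -0.003, "ry": 0.0, "rz": 0.0, "x": 0.0, "y": -0.018, "z": 0.003, "claw": 1}, {"rx": -0.003, "ry": 0.0, "rz": 0.0, "x": 0.0, "y": -0.017, "z": 0.003, "claw": 1}, {"rx": -0.003, "ry": 0.0, "rz": 0.0, "x": 0.0, "y": -0.018, "z": 0.004, "claw": 1}, {"rx": -0.003, "ry": 0.0, "rz": 0.0, "x": 0.0, "y": -0.017, "z": 0.003, "claw": 1}, {"rx": -0.003, "ry": 0.0, "rz": 0.0, "x": 0.0, "y": -0.017, "z": 0.004, "claw": 1}]}}

```text
time_s: 7.65
eef_pos: [498.7, -147.7, 273.7]
tcp_rot: [179.8, -0.0, -168.6]
contact_force: [-2.9, 5.8, 5.6]
width: 0.237
gripper_force: 30.0
```

```bash
sed -i 's/return float(t1 if ok else t2)/return float(t2)/' tilt.py; cat >> ctl.py <<'E'
def blue():
    t=r.sense()['time_s']; f=feats(imaging.capture('scene'))[0][2:]; print('blue',t,f,'th~',-.24-(f[0]-219.57)/17.3,'ptr',-.24-(f[2]-199.53)/33)
E
python3 - <<'E'
from ctl import *
l=L(); l['m'][-1][1]=-.24; k=[j for j,q in enumerate(l['u']) if q[0]<=6.66][-1]; l['u'].insert(k+1,[6.7,.91]); l['u'][k+2][1]=.91; S(l); print(l['u'][k:])
th=look(); blue()
if th<-.228: rows(np.round(1.006+.012*np.arange(1,7),3))
else: plan(5)
E
```

```text
[[6.6, 0.9], [6.7, 0.91], [6.85, 0.91], [6.95, 0.922], [7.05, 0.934], [7.15, 0.946], [7.25, 0.958], [7.35, 0.97], [7.45, 0.982], [7.55, 0.994], [7.65, 1.006]]
px [428.677 217.117] 1976 [ 87.279 254.337] 2218 pred [424.547 215.719] [ 88.509 254.76 ] yz [167.78  -36.556] [-166.566   39.779] len 342.94986191544524
both -0.2214635382192515 brass -0.2401725457831061 True
t 7.65 th -0.2401725457831061 u_meas 0.9988974892618527 F [-3.162  5.41   6.025] 0.24124437217331893
blue 7.7 [219.592 176.335 199.486 195.771] th~ -0.2412997427244489 ptr -0.23865800865800887
[{"rx": -0.003, "ry": 0.0, "rz": 0.0, "x": 0.0, "y": -0.018, "z": 0.004, "claw": 1}, {"rx": -0.003, "ry": 0.0, "rz": 0.0, "x": 0.0, "y": -0.017, "z": 0.004, "claw": 1}, {"rx": -0.003, "ry": 0.0, "rz": 0.0, "x": 0.0, "y": -0.017, "z": 0.004, "claw": 1}, {"rx": -0.003, "ry": 0.0, "rz": 0.0, "x": 0.0, "y": -0.017, "z": 0.004, "claw": 1}, {"rx": -0.003, "ry": 0.0, "rz": 0.0, "x": 0.0, "y": -0.018, "z": 0.004, "claw": 1}, {"rx": -0.003, "ry": 0.0, "rz": 0.0, "x": 0.0, "y": -0.017, "z": 0.004, "claw": 1}]
```

Request:
{"method": "drive_tool", "body": {"increments": [{"rx": -0.003, "ry": 0.0, "rz": 0.0, "x": 0.0, "y": -0.018, "z": 0.004, "claw": 1}, {"rx": -0.003, "ry": 0.0, "rz": 0.0, "x": 0.0, "y": -0.017, "z": 0.004, "claw": 1}, {"rx": -0.003, "ry": 0.0, "rz": 0.0, "x": 0.0, "y": -0.017, "z": 0.004, "claw": 1}, {"rx": -0.003, "ry": 0.0, "rz": 0.0, "x": 0.0, "y": -0.017, "z": 0.004, "claw": 1}, {"rx": -0.003, "ry": 0.0, "rz": 0.0, "x": 0.0, "y": -0.018, "z": 0.004, "claw": 1}, {"rx": -0.003, "ry": 0.0, "rz": 0.0, "x": 0.0, "y": -0.017, "z": 0.004, "claw": 1}]}}

```text
time_s: 8.35
eef_pos: [500.3, -155.9, 271.6]
tcp_rot: [177.7, -0.0, -168.6]
contact_force: [-2.3, 5.5, 5.3]
width: 0.24
gripper_force: 30.0
```

```bash
python3 - <<'E'
from ctl import *
th=look(); blue()
if th<-.233: rows(np.round(1.078+.012*np.arange(1,7),3))
else: plan(4)
E
```

```text
px [428.642 215.528] 1950 [ 90.148 258.233] 2314 pred [424.517 213.984] [ 90.981 259.373] yz [167.388 -35.993] [-166.685   38.691] len 342.31906551521246
both -0.21694133238108892 brass -0.23681484063800318 True
t 8.35 th -0.23681484063800318 u_meas 1.071680011894781 F [-2.293  4.43   4.852] 0.23696106592509827
blue 8.4 [219.477 176.323 199.486 195.914] th~ -0.23463253509496373 ptr -0.23865800865800887
[{"rx": -0.003, "ry": 0.0, "rz": 0.0, "x": 0.0, "y": -0.017, "z": 0.004, "claw": 1}, {"rx": -0.003, "ry": 0.0, "rz": 0.0, "x": 0.0, "y": -0.017, "z": 0.005, "claw": 1}, {"rx": -0.003, "ry": 0.0, "rz": 0.0, "x": 0.0, "y": -0.017, "z": 0.004, "claw": 1}, {"rx": -0.003, "ry": 0.0, "rz": 0.0, "x": 0.0, "y": -0.017, "z": 0.005, "claw": 1}, {"rx": -0.003, "ry": 0.0, "rz": 0.0, "x": 0.0, "y": -0.017, "z": 0.005, "claw": 1}, {"rx": -0.003, "ry": 0.0, "rz": 0.0, "x": 0.0, "y": -0.017, "z": 0.005, "claw": 1}]
```

Request:
{"method": "drive_tool", "body": {"increments": [{"rx": -0.003, "ry": 0.0, "rz": 0.0, "x": 0.0, "y": -0.017, "z": 0.004, "claw": 1}, {"rx": -0.003, "ry": 0.0, "rz": 0.0, "x": 0.0, "y": -0.017, "z": 0.005, "claw": 1}, {"rx": -0.003, "ry": 0.0, "rz": 0.0, "x": 0.0, "y": -0.017, "z": 0.004, "claw": 1}, {"rx": -0.003, "ry": 0.0, "rz": 0.0, "x": 0.0, "y": -0.017, "z": 0.005, "claw": 1}, {"rx": -0.003, "ry": 0.0, "rz": 0.0, "x": 0.0, "y": -0.017, "z": 0.005, "claw": 1}, {"rx": -0.003, "ry": 0.0, "rz": 0.0, "x": 0.0, "y": -0.017, "z": 0.005, "claw": 1}]}}

```text
time_s: 9.05
eef_pos: [501.8, -163.8, 269.0]
tcp_rot: [175.6, -0.0, -168.6]
contact_force: [-2.3, 4.2, 7.4]
width: 0.239
gripper_force: 30.0
```

```bash
python3 - <<'E'
from ctl import *
th=look(); blue()
plan(4)
E
```

```text
px [434.318 216.97 ] 1958 [ 94.012 247.217] 1442 pred [424.73  212.568] [ 93.761 263.928] yz [168.614 -27.202] [-176.875   12.79 ] len 347.79548194968123
both -0.11224397391349572 brass -0.18472487039500785 False
t 9.05 th -0.18472487039500785 u_meas 1.1441252291455233 F [-3.663  4.456  5.327] 0.24095676864746274
blue 9.1 [218.401 175.497 198.574 193.489] th~ -0.17243346249126573 ptr -0.2110444874274663
T,G [0.065 0.15 ] resid [ 0.     0.     0.    -0.002  0.   ] now 9.15 [-0.165  0.212] u_bal 0.9270710736778572
u [1.07  0.99  0.922 0.877] 
th [-0.143 -0.118 -0.094 -0.071 -0.052 -0.036 -0.023 -0.014 -0.007] v [0.241 0.249 0.236 0.21  0.177 0.142 0.108 0.079 0.054]
[{"rx": 0.02, "ry": 0.0, "rz": 0.0, "x": 0.0, "y": 0.114, "z": -0.028, "claw": 1}, {"rx": 0.02, "ry": 0.0, "rz": 0.0, "x": 0.0, "y": 0.116, "z": -0.023, "claw": 1}, {"rx": 0.017, "ry": 0.0, "rz": 0.0, "x": 0.0, "y": 0.099, "z": -0.017, "claw": 1}, {"rx": 0.011, "ry": 0.0, "rz": 0.0, "x": 0.0, "y": 0.066, "z": -0.009, "claw": 1}]
```

Request:
{"method": "drive_tool", "body": {"increments": [{"rx": 0.02, "ry": 0.0, "rz": 0.0, "x": 0.0, "y": 0.114, "z": -0.028, "claw": 1}, {"rx": 0.02, "ry": 0.0, "rz": 0.0, "x": 0.0, "y": 0.116, "z": -0.023, "claw": 1}, {"rx": 0.017, "ry": 0.0, "rz": 0.0, "x": 0.0, "y": 0.099, "z": -0.017, "claw": 1}, {"rx": 0.011, "ry": 0.0, "rz": 0.0, "x": 0.0, "y": 0.066, "z": -0.009, "claw": 1}]}}

```text
time_s: 9.55
eef_pos: [496.0, -134.3, 276.6]
tcp_rot: [-176.0, 0.0, -168.6]
contact_force: [-2.9, -6.8, 4.1]
width: 0.242
gripper_force: 30.0
```

```bash
python3 - <<'E'
from ctl import *
th=look(); blue()
plan(4)
E
```

```text
px [447.255 230.375] 1789 [ 99.266 233.771] 2066 pred [433.086 222.98 ] [ 92.29  241.034] yz [173.224 -14.241] [-168.804   16.886] len 343.4423599280169
both -0.08775880897668037 brass -0.10879737241298233 True
t 9.55 th -0.10879737241298233 u_meas 0.8717410221344079 F [-2.09  -4.94   1.909] 0.23685498282803702
blue 9.6 [216.399 174.307 196.721 192.163] th~ -0.0567324219347336 ptr -0.15487667371388317
T,G [0.07  0.132] resid [ 0.     0.     0.    -0.002 -0.01   0.004] now 9.65 [-0.093  0.091] u_bal 0.9787995907919106
u [0.928 0.972 1.008 1.034] 
th [-0.086 -0.082 -0.079 -0.075 -0.071 -0.066 -0.06  -0.052 -0.043] v [0.055 0.036 0.03  0.034 0.045 0.06  0.073 0.083 0.086]
[{"rx": -0.013, "ry": 0.0, "rz": 0.0, "x": 0.0, "y": -0.075, "z": 0.012, "claw": 1}, {"rx": -0.011, "ry": 0.0, "rz": 0.0, "x": 0.0, "y": -0.064, "z": 0.012, "claw": 1}, {"rx": -0.009, "ry": 0.0, "rz": 0.0, "x": 0.0, "y": -0.051, "z": 0.011, "claw": 1}, {"rx": -0.006, "ry": 0.0, "rz": 0.0, "x": 0.0, "y": -0.038, "z": 0.009, "claw": 1}]
```

```bash
cat >> ctl.py <<'E'
def undo(tmax):
    l=L(); l['u']=[q for q in l['u'] if q[0]<=tmax]; S(l); save(pose(l['u'][-1][1])); print('u now',l['u'][-1])
def lookb():
    i=imaging.camera_info('scene'); g=np.linspace(-.26,.22,49); f=proj(i,[P3(0,-5,80,t) for t in g])[:,0]; f+=219.57-np.interp(-.24,g,f)
    t=r.sense()['time_s']; x=feats(imaging.capture('scene')); th=float(np.interp(-x[0][2],-f,g)); s=r.sense(); v=s['eef_pos']-4*load()[1].apply([0,0,1])-PIV
    print('blue',t,x[0][2:4],x[1],'th',th,'u_meas',.8-np.arctan2(v@ys,v[2])); l=L(); l['m'].append([t,th]); S(l); return th
E
python3 - <<'E'
from ctl import *
undo(9.551)
l=L(); l['m']=[[5.65,-.24],[8.35,-.2365],[9.05,-.1847],[9.1,-.1724],[9.6,-.0567]]; S(l)
plan(4)
E
```

```text
u now [9.55, 0.8771]
T,G [0.065 0.15 ] resid [ 0.    -0.002  0.002 -0.001  0.   ] now 9.65 [-0.047  0.189] u_bal 0.9259046021374048
u [0.839 0.825 0.826 0.837] 
th [-0.029 -0.015 -0.005  0.002  0.007  0.009  0.009  0.009  0.008] v [ 0.158  0.123  0.088  0.057  0.032  0.013 -0.001 -0.009 -0.013]
[{"rx": 0.009, "ry": 0.0, "rz": 0.0, "x": 0.0, "y": 0.055, "z": -0.007, "claw": 1}, {"rx": 0.004, "ry": 0.0, "rz": 0.0, "x": 0.0, "y": 0.021, "z": -0.002, "claw": 1}, {"rx": 0.0, "ry": 0.0, "rz": 0.0, "x": 0.0, "y": -0.002, "z": 0.0, "claw": 1}, {"rx": -0.003, "ry": 0.0, "rz": 0.0, "x": 0.0, "y": -0.016, "z": 0.002, "claw": 1}]
```

Request:
{"method": "drive_tool", "body": {"increments": [{"rx": 0.009, "ry": 0.0, "rz": 0.0, "x": 0.0, "y": 0.055, "z": -0.007, "claw": 1}, {"rx": 0.004, "ry": 0.0, "rz": 0.0, "x": 0.0, "y": 0.021, "z": -0.002, "claw": 1}, {"rx": 0.0, "ry": 0.0, "rz": 0.0, "x": 0.0, "y": -0.002, "z": 0.0, "claw": 1}, {"rx": -0.003, "ry": 0.0, "rz": 0.0, "x": 0.0, "y": -0.016, "z": 0.002, "claw": 1}]}}

```text
time_s: 10.05
eef_pos: [495.1, -129.6, 277.2]
tcp_rot: [-175.0, 0.1, -168.6]
contact_force: [-4.0, -3.0, 7.1]
width: 0.238
gripper_force: 30.0
```

```bash
python3 - <<'E'
from ctl import *
lookb(); plan(4)
E
```

```text
blue 10.05 [214.829 173.425] (np.int32(217), np.int32(381), np.int32(44)) th 0.03589739124480962 u_meas 0.840777460866327
T,G [0.061 0.166] resid [ 0.    -0.002 -0.    -0.003  0.005 -0.002] now 10.1 [0.042 0.148] u_bal 0.886851830070993
u [0.758 0.678 0.634 0.669] 
th [0.056 0.067 0.073 0.074 0.069 0.061 0.052 0.042 0.033] v [ 0.13   0.09   0.033 -0.023 -0.065 -0.089 -0.099 -0.097 -0.089]
[{"rx": 0.02, "ry": 0.0, "rz": 0.0, "x": 0.0, "y": 0.118, "z": -0.009, "claw": 1}, {"rx": 0.02, "ry": 0.0, "rz": 0.0, "x": 0.0, "y": 0.117, "z": -0.005, "claw": 1}, {"rx": 0.011, "ry": 0.0, "rz": 0.0, "x": 0.0, "y": 0.064, "z": -0.001, "claw": 1}, {"rx": -0.009, "ry": 0.0, "rz": 0.0, "x": 0.0, "y": -0.052, "z": 0.002, "claw": 1}]
```

```bash
python3 - <<'E'
from ctl import *
undo(10.051)
i=imaging.camera_info('wrist'); w=imaging.capture('wrist'); wrist(w,i,.0,True); cv2.imwrite('pics/w5.png',w[...,::-1])
h=cv2.cvtColor(w,cv2.COLOR_RGB2HSV)
o=w[...,::-1].copy()
g=np.linspace(-.26,.22,9); P=proj(i,[P3(-88,-170,0,t) for t in g]); Q=proj(i,[P3(-88,170,0,t) for t in g])
for a in np.r_[P,Q]: cv2.circle(o,tuple(int(v) for v in a),1,(0,0,255),-1)
cv2.imwrite('pics/w5o.png',o[150:330])
E
```

```text
u now [10.05, 0.8375]
px [460.182 243.416] 2446 [109.439 222.506] 1921 pred [450.628 238.1  ] [106.958 224.533] yz [173.647  10.091] [-170.114   -4.888] len 344.0868208608387
both 0.04654643537750886 brass 0.032399762929863934 True
```

View pics/w5o.png

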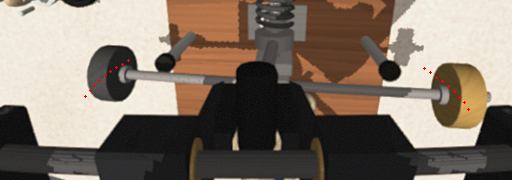

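The wrist view has steel at (110,72) above brass at (460,95) in the crop, so the tilt is about +0.044. That matches the blue reading, so I trust the fit and brake now.

```bash
python3 - <<'E'
from ctl import *
l=L(); l['m'].append([10.1,.044]); S(l); plan(4,rate=.12)
E
```

```text
T,G [0.061 0.167] resid [ 0.    -0.002 -0.    -0.003  0.005 -0.001 -0.001] now 10.15 [0.051 0.15 ] u_bal 0.8851925561191587
u [0.718 0.598 0.608 0.675] 
th [0.065 0.075 0.079 0.076 0.068 0.058 0.047 0.036 0.026] v [ 0.128  0.072  0.001 -0.057 -0.093 -0.109 -0.11  -0.102 -0.089]
[{"rx": 0.03, "ry": 0.0, "rz": 0.0, "x": 0.0, "y": 0.177, "z": -0.011, "claw": 1}, {"rx": 0.03, "ry": 0.0, "rz": 0.0, "x": 0.0, "y": 0.176, "z": 0.001, "claw": 1}, {"rx": -0.003, "ry": 0.0, "rz": 0.0, "x": 0.0, "y": -0.014, "z": 0.0, "claw": 1}, {"rx": -0.016, "ry": 0.0, "rz": 0.0, "x": 0.0, "y": -0.1, "z": 0.003, "claw": 1}]
```

Request:
{"method": "drive_tool", "body": {"increments": [{"rx": 0.03, "ry": 0.0, "rz": 0.0, "x": 0.0, "y": 0.177, "z": -0.011, "claw": 1}, {"rx": 0.03, "ry": 0.0, "rz": 0.0, "x": 0.0, "y": 0.176, "z": 0.001, "claw": 1}, {"rx": -0.003, "ry": 0.0, "rz": 0.0, "x": 0.0, "y": -0.014, "z": 0.0, "claw": 1}, {"rx": -0.016, "ry": 0.0, "rz": 0.0, "x": 0.0, "y": -0.1, "z": 0.003, "claw": 1}]}}

```text
time_s: 10.55
eef_pos: [491.4, -108.7, 276.2]
tcp_rot: [-170.6, 0.1, -168.4]
contact_force: [-2.9, 4.3, 6.7]
width: 0.239
gripper_force: 30.0
```

```bash
cat >> ctl.py <<'E'
def lookw():
    l=L(); i=imaging.camera_info('wrist'); t=r.sense()['time_s']; w=imaging.capture('wrist'); global wrist
    wrist(w,i,l['m'][-1][1],True); print('wrist at',t)
E
python3 - <<'E'
from ctl import *
lookb(); lookw(); plan(5,rate=.1)
E
```

```text
blue 10.55 [214.003 172.898] (np.int32(182), np.int32(384), np.int32(33)) th 0.08542386825329397 u_meas 0.6737729980627074
px [458.542 255.421] 2726 [113.393 213.351] 1818 pred [451.658 252.171] [112.863 212.87 ] yz [173.003  19.406] [-167.953  -13.403] len 342.5309333119939
both 0.09893196432955566 brass 0.08646876023783359 True
wrist at 10.6
T,G [0.061 0.169] resid [ 0.    -0.002 -0.001 -0.004  0.004  0.     0.001 -0.001] now 10.65 [ 0.079 -0.074] u_bal 0.8794027973557607
u [0.732 0.785 0.832 0.874 0.908] 
th [ 0.07   0.058  0.044  0.031  0.018  0.006 -0.003 -0.011 -0.016 -0.019] v [-0.11  -0.13  -0.138 -0.135 -0.124 -0.106 -0.084 -0.061 -0.04  -0.025]
[{"rx": -0.015, "ry": 0.0, "rz": 0.0, "x": 0.0, "y": -0.084, "z": 0.006, "claw": 1}, {"rx": -0.013, "ry": 0.0, "rz": 0.0, "x": 0.0, "y": -0.077, "z": 0.007, "claw": 1}, {"rx": -0.012, "ry": 0.0, "rz": 0.0, "x": 0.0, "y": -0.07, "z": 0.008, "claw": 1}, {"rx": -0.01, "ry": 0.0, "rz": 0.0, "x": 0.0, "y": -0.06, "z": 0.009, "claw": 1}, {"rx": -0.009, "ry": 0.0, "rz": 0.0, "x": 0.0, "y": -0.05, "z": 0.008, "claw": 1}]
```

Request:
{"method": "drive_tool", "body": {"increments": [{"rx": -0.015, "ry": 0.0, "rz": 0.0, "x": 0.0, "y": -0.084, "z": 0.006, "claw": 1}, {"rx": -0.013, "ry": 0.0, "rz": 0.0, "x": 0.0, "y": -0.077, "z": 0.007, "claw": 1}, {"rx": -0.012, "ry": 0.0, "rz": 0.0, "x": 0.0, "y": -0.07, "z": 0.008, "claw": 1}, {"rx": -0.01, "ry": 0.0, "rz": 0.0, "x": 0.0, "y": -0.06, "z": 0.009, "claw": 1}, {"rx": -0.009, "ry": 0.0, "rz": 0.0, "x": 0.0, "y": -0.05, "z": 0.008, "claw": 1}]}}

```text
time_s: 11.15
eef_pos: [496.8, -136.2, 275.6]
tcp_rot: [-177.6, 0.1, -168.5]
contact_force: [-1.1, 6.3, 4.5]
width: 0.237
gripper_force: 30.0
```

```bash
python3 - <<'E'
from ctl import *
lookb(); lookw(); plan(5,rate=.1)
E
```

```text
blue 11.15 [214.497 173.214] (np.int32(193), np.int32(378), np.int32(34)) th 0.05570217907293563 u_meas 0.9029026792480593
px [461.455 242.967] 2632 [107.784 224.495] 1959 pred [454.715 239.514] [109.12  223.916] yz [172.288  16.062] [-170.433   -8.046] len 343.56821777272074
both 0.07322708354882694 brass 0.06703937230577131 True
wrist at 11.2
T,G [0.06  0.173] resid [ 0.    -0.002 -0.003 -0.006  0.001 -0.001 -0.     0.006 -0.002] now 11.25 [ 0.05  -0.022] u_bal 0.8709534561401469
u [0.839 0.805 0.794 0.798 0.81 ] 
th [0.049 0.048 0.047 0.044 0.04  0.036 0.031 0.026 0.021 0.017] v [-0.008 -0.011 -0.021 -0.032 -0.041 -0.048 -0.05  -0.049 -0.046 -0.041]
[{"rx": 0.018, "ry": 0.0, "rz": 0.0, "x": 0.0, "y": 0.101, "z": -0.013, "claw": 1}, {"rx": 0.008, "ry": 0.0, "rz": 0.0, "x": 0.0, "y": 0.05, "z": -0.005, "claw": 1}, {"rx": 0.003, "ry": 0.0, "rz": 0.0, "x": 0.0, "y": 0.016, "z": -0.001, "claw": 1}, {"rx": -0.001, "ry": 0.0, "rz": 0.0, "x": 0.0, "y": -0.006, "z": 0.0, "claw": 1}, {"rx": -0.003, "ry": 0.0, "rz": 0.0, "x": 0.0, "y": -0.018, "z": 0.002, "claw": 1}]
```

```bash
sed -i 's/return float(t2)/return float(t1-.003)/' tilt.py; cat >> ctl.py <<'E'
def lookw():
    l=L(); i=imaging.camera_info('wrist'); t=r.sense()['time_s']; w=imaging.capture('wrist'); th=wrist(w,i,l['m'][-1][1]); print('wrist',t,th)
    if th is not None: l['m'].append([t,th]); S(l)
E
python3 - <<'E'
from ctl import *
undo(11.151); l=L(); l['m'].insert(-1,[10.6,.096]); l['m'].append([11.2,.070]); S(l)
plan(5,rate=.12)
E
```

```text
u now [11.15, 0.9081]
T,G [0.06 0.17] resid [-0.004 -0.008 -0.011 -0.002 -0.001 -0.     0.01  -0.001  0.007 -0.009] now 11.25 [ 0.061 -0.007] u_bal 0.8695236870682083
u [0.816 0.772 0.76  0.768 0.786] 
th [0.061 0.061 0.06  0.057 0.053 0.047 0.041 0.034 0.028 0.022] v [ 0.006 -0.002 -0.019 -0.037 -0.052 -0.061 -0.066 -0.065 -0.061 -0.055]
[{"rx": 0.023, "ry": 0.0, "rz": 0.0, "x": 0.0, "y": 0.136, "z": -0.015, "claw": 1}, {"rx": 0.011, "ry": 0.0, "rz": 0.0, "x": 0.0, "y": 0.064, "z": -0.006, "claw": 1}, {"rx": 0.003, "ry": 0.0, "rz": 0.0, "x": 0.0, "y": 0.017, "z": -0.001, "claw": 1}, {"rx": -0.002, "ry": 0.0, "rz": 0.0, "x": 0.0, "y": -0.011, "z": 0.001, "claw": 1}, {"rx": -0.004, "ry": 0.0, "rz": 0.0, "x": 0.0, "y": -0.027, "z": 0.002, "claw": 1}]
```

Request:
{"method": "drive_tool", "body": {"increments": [{"rx": 0.023, "ry": 0.0, "rz": 0.0, "x": 0.0, "y": 0.136, "z": -0.015, "claw": 1}, {"rx": 0.011, "ry": 0.0, "rz": 0.0, "x": 0.0, "y": 0.064, "z": -0.006, "claw": 1}, {"rx": 0.003, "ry": 0.0, "rz": 0.0, "x": 0.0, "y": 0.017, "z": -0.001, "claw": 1}, {"rx": -0.002, "ry": 0.0, "rz": 0.0, "x": 0.0, "y": -0.011, "z": 0.001, "claw": 1}, {"rx": -0.004, "ry": 0.0, "rz": 0.0, "x": 0.0, "y": -0.027, "z": 0.002, "claw": 1}]}}

```text
time_s: 11.75
eef_pos: [494.2, -123.2, 276.3]
tcp_rot: [-173.9, 0.1, -168.6]
contact_force: [2.2, 0.3, 5.1]
width: 0.238
gripper_force: 30.0
```

```bash
python3 - <<'E'
from ctl import *
lookb(); lookw(); plan(5,rate=.12)
E
```

```text
blue 11.75 [214.607 173.299] (np.int32(256), np.int32(384), np.int32(38)) th 0.04916172830284769 u_meas 0.7885029612857481
both 0.057494260413977046 brass 0.051366542811910686 True
wrist 11.8 0.05449426041397704
T,G [0.059 0.164] resid [ 0.001 -0.001 -0.002 -0.001  0.008 -0.002  0.006 -0.01   0.005 -0.003] now 11.85 [ 0.049 -0.058] u_bal 0.863474882067488
u [0.812 0.834 0.851 0.864 0.872] 
th [ 0.042  0.035  0.028  0.022  0.016  0.011  0.006  0.002 -0.002 -0.006] v [-0.067 -0.07  -0.068 -0.063 -0.056 -0.049 -0.043 -0.039 -0.038 -0.041]
[{"rx": -0.007, "ry": 0.0, "rz": 0.0, "x": 0.0, "y": -0.038, "z": 0.005, "claw": 1}, {"rx": -0.005, "ry": 0.0, "rz": 0.0, "x": 0.0, "y": -0.032, "z": 0.003, "claw": 1}, {"rx": -0.005, "ry": 0.0, "rz": 0.0, "x": 0.0, "y": -0.026, "z": 0.004, "claw": 1}, {"rx": -0.003, "ry": 0.0, "rz": 0.0, "x": 0.0, "y": -0.018, "z": 0.002, "claw": 1}, {"rx": -0.002, "ry": 0.0, "rz": 0.0, "x": 0.0, "y": -0.012, "z": 0.002, "claw": 1}]
```

Request:
{"method": "drive_tool", "body": {"increments": [{"rx": -0.007, "ry": 0.0, "rz": 0.0, "x": 0.0, "y": -0.038, "z": 0.005, "claw": 1}, {"rx": -0.005, "ry": 0.0, "rz": 0.0, "x": 0.0, "y": -0.032, "z": 0.003, "claw": 1}, {"rx": -0.005, "ry": 0.0, "rz": 0.0, "x": 0.0, "y": -0.026, "z": 0.004, "claw": 1}, {"rx": -0.003, "ry": 0.0, "rz": 0.0, "x": 0.0, "y": -0.018, "z": 0.002, "claw": 1}, {"rx": -0.002, "ry": 0.0, "rz": 0.0, "x": 0.0, "y": -0.012, "z": 0.002, "claw": 1}]}}

```text
time_s: 12.35
eef_pos: [496.1, -132.6, 275.9]
tcp_rot: [-176.6, 0.1, -168.6]
contact_force: [1.3, 5.0, 8.2]
width: 0.24
gripper_force: 30.0
```

```bash
python3 - <<'E'
from ctl import *
lookb(); lookw(); plan(6,rate=.12)
E
```

```text
blue 12.35 [215.397 173.606] (np.int32(188), np.int32(383), np.int32(44)) th 0.002281551280008708 u_meas 0.8661618272697217
both 0.013481296597764564 brass 0.01258244936078121 True
wrist 12.4 0.010481296597764565
T,G [0.059 0.16 ] resid [-0.002 -0.001  0.009 -0.002  0.006 -0.01   0.002 -0.006  0.007 -0.005] now 12.45 [ 0.003 -0.061] u_bal 0.8614051972701916
u [0.9   0.912 0.914 0.908 0.899 0.89 ] 
th [-0.003 -0.007 -0.01  -0.012 -0.013 -0.012 -0.011 -0.009 -0.008 -0.006
 -0.005] v [-0.052 -0.038 -0.023 -0.01   0.001  0.009  0.014  0.016  0.016  0.016
  0.014]
[{"rx": -0.007, "ry": 0.0, "rz": 0.0, "x": 0.0, "y": -0.041, "z": 0.006, "claw": 1}, {"rx": -0.003, "ry": 0.0, "rz": 0.0, "x": 0.0, "y": -0.018, "z": 0.003, "claw": 1}, {"rx": 0.0, "ry": 0.0, "rz": 0.0, "x": 0.0, "y": -0.001, "z": 0.0, "claw": 1}, {"rx": 0.001, "ry": 0.0, "rz": 0.0, "x": 0.0, "y": 0.007, "z": -0.001, "claw": 1}, {"rx": 0.002, "ry": 0.0, "rz": 0.0, "x": 0.0, "y": 0.013, "z": -0.002, "claw": 1}, {"rx": 0.003, "ry": 0.0, "rz": 0.0, "x": 0.0, "y": 0.014, "z": -0.002, "claw": 1}]
```

Request:
{"method": "drive_tool", "body": {"increments": [{"rx": -0.007, "ry": 0.0, "rz": 0.0, "x": 0.0, "y": -0.041, "z": 0.006, "claw": 1}, {"rx": -0.003, "ry": 0.0, "rz": 0.0, "x": 0.0, "y": -0.018, "z": 0.003, "claw": 1}, {"rx": 0.0, "ry": 0.0, "rz": 0.0, "x": 0.0, "y": -0.001, "z": 0.0, "claw": 1}, {"rx": 0.001, "ry": 0.0, "rz": 0.0, "x": 0.0, "y": 0.007, "z": -0.001, "claw": 1}, {"rx": 0.002, "ry": 0.0, "rz": 0.0, "x": 0.0, "y": 0.013, "z": -0.002, "claw": 1}, {"rx": 0.003, "ry": 0.0, "rz": 0.0, "x": 0.0, "y": 0.014, "z": -0.002, "claw": 1}]}}

```text
time_s: 13.05
eef_pos: [496.6, -135.1, 275.6]
tcp_rot: [-176.9, 0.1, -168.6]
contact_force: [1.6, 0.8, 5.3]
width: 0.241
gripper_force: 30.0
```

```bash
python3 - <<'E'
from ctl import *
lookb(); lookw(); plan(7,rate=.12)
E
```

```text
blue 13.05 [215.901 174.048] (np.int32(175), np.int32(373), np.int32(40)) th -0.027357626038652952 u_meas 0.8850754931397031
both -0.01925755716505621 brass -0.023093325207972363 True
wrist 13.1 -0.02225755716505621
T,G [0.059 0.153] resid [ 0.004 -0.005  0.008 -0.007  0.005 -0.004  0.005 -0.007  0.003 -0.002] now 13.15 [-0.025 -0.009] u_bal 0.8635581042587305
u [0.906 0.909 0.905 0.896 0.887 0.878 0.87 ] 
th [-0.026 -0.026 -0.024 -0.022 -0.02  -0.017 -0.014 -0.012 -0.009 -0.007
 -0.005 -0.004] v [-0.002  0.007  0.015  0.022  0.027  0.029  0.029  0.027  0.024  0.02
  0.017  0.013]
[{"rx": -0.004, "ry": 0.0, "rz": 0.0, "x": 0.0, "y": -0.023, "z": 0.004, "claw": 1}, {"rx": -0.001, "ry": 0.0, "rz": 0.0, "x": 0.0, "y": -0.005, "z": 0.001, "claw": 1}, {"rx": 0.001, "ry": 0.0, "rz": 0.0, "x": 0.0, "y": 0.006, "z": -0.001, "claw": 1}, {"rx": 0.002, "ry": 0.0, "rz": 0.0, "x": 0.0, "y": 0.013, "z": -0.002, "claw": 1}, {"rx": 0.002, "ry": 0.0, "rz": 0.0, "x": 0.0, "y": 0.014, "z": -0.002, "claw": 1}, {"rx": 0.003, "ry": 0.0, "rz": 0.0, "x": 0.0, "y": 0.013, "z": -0.002, "claw": 1}, {"rx": 0.002, "ry": 0.0, "rz": 0.0, "x": 0.0, "y": 0.012, "z": -0.002, "claw": 1}]
```

Tightly balanced now; continuing.

Request:
{"method": "drive_tool", "body": {"increments": [{"rx": -0.004, "ry": 0.0, "rz": 0.0, "x": 0.0, "y": -0.023, "z": 0.004, "claw": 1}, {"rx": -0.001, "ry": 0.0, "rz": 0.0, "x": 0.0, "y": -0.005, "z": 0.001, "claw": 1}, {"rx": 0.001, "ry": 0.0, "rz": 0.0, "x": 0.0, "y": 0.006, "z": -0.001, "claw": 1}, {"rx": 0.002, "ry": 0.0, "rz": 0.0, "x": 0.0, "y": 0.013, "z": -0.002, "claw": 1}, {"rx": 0.002, "ry": 0.0, "rz": 0.0, "x": 0.0, "y": 0.014, "z": -0.002, "claw": 1}, {"rx": 0.003, "ry": 0.0, "rz": 0.0, "x": 0.0, "y": 0.013, "z": -0.002, "claw": 1}, {"rx": 0.002, "ry": 0.0, "rz": 0.0, "x": 0.0, "y": 0.012, "z": -0.002, "claw": 1}]}}

```text
time_s: 13.85
eef_pos: [496.1, -133.0, 275.8]
tcp_rot: [-176.3, 0.1, -168.6]
contact_force: [2.1, -0.0, 4.4]
width: 0.238
gripper_force: 30.0
```

```bash
python3 - <<'E'
from ctl import *
lookb(); lookw(); plan(8,rate=.12)
E
```

```text
blue 13.85 [216.431 174.319] (np.int32(177), np.int32(376), np.int32(41)) th -0.05835414853999882 u_meas 0.8675344869262777
both -0.05810042343841076 brass -0.05561567708934093 True
wrist 13.9 -0.06110042343841076
T,G [0.06 0.17] resid [ 0.007 -0.009  0.006 -0.003  0.008 -0.004  0.    -0.007  0.001  0.001] now 13.95 [-0.064 -0.074] u_bal 0.8730299845673974
u [0.99  1.048 1.059 1.042 1.01  0.974 0.939 0.909] 
th [-0.072 -0.077 -0.08  -0.079 -0.074 -0.067 -0.058 -0.049 -0.04  -0.031
 -0.024 -0.018 -0.013] v [-0.072 -0.043 -0.005  0.032  0.061  0.081  0.091  0.093  0.088  0.08
  0.068  0.057  0.045]
[{"rx": -0.03, "ry": 0.0, "rz": 0.0, "x": 0.0, "y": -0.174, "z": 0.035, "claw": 1}, {"rx": -0.015, "ry": 0.0, "rz": 0.0, "x": 0.0, "y": -0.083, "z": 0.019, "claw": 1}, {"rx": -0.003, "ry": 0.0, "rz": 0.0, "x": 0.0, "y": -0.016, "z": 0.004, "claw": 1}, {"rx": 0.005, "ry": 0.0, "rz": 0.0, "x": 0.0, "y": 0.024, "z": -0.005, "claw": 1}, {"rx": 0.007, "ry": 0.0, "rz": 0.0, "x": 0.0, "y": 0.046, "z": -0.01, "claw": 1}, {"rx": 0.009, "ry": 0.0, "rz": 0.0, "x": 0.0, "y": 0.052, "z": -0.01, "claw": 1}, {"rx": 0.009, "ry": 0.0, "rz": 0.0, "x": 0.0, "y": 0.051, "z": -0.009, "claw": 1}, {"rx": 0.008, "ry": 0.0, "rz": 0.0, "x": 0.0, "y": 0.044, "z": -0.007, "claw": 1}]
```

```bash
python3 - <<'E'
import ctl
from ctl import *
undo(13.851)
l=L(); ts,us=np.array(l['u']).T; M=np.array(l['m']); M=M[M[:,0]>9]
def go(free,sig=.004):
    # params T,G,lag,Jscale ; segment fits with own initial state to avoid chaos
    seg=[M[k:k+7] for k in range(0,len(M)-5,4)]
    def res(p,full=False):
        T,G,lag=p[:3]; out=[]
        for j,m in enumerate(seg):
            y=sim(ts+lag,us,m[:,0],p[3+2*j],p[4+2*j],T,G); out+=list((y[:,0]-m[:,1])/sig)
        return np.r_[out,(G-.15)/.015,(lag-.02)/(.03 if free else 1e-4)]
    x0=[.06,.155,.02]
    for m in seg: x0+=[m[0,1],(m[-1,1]-m[0,1])/(m[-1,0]-m[0,0])]
    q=least_squares(res,x0,diff_step=1e-4); c=np.linalg.pinv(q.jac.T@q.jac); print(free,q.x[:3],np.sqrt(np.diag(c))[:3],'cost',q.cost,np.array(q.fun[:-2]).round(1)); return q.x
go(False);p=go(True)
s=open('ctl.py').read()
s=s.replace("(p[0]-.064)/.012,(p[1]-.15)/.01","(p[0]-%.4f)/.0015,(p[1]-%.4f)/.006"%(p[0],p[1])).replace("ts,us=np.array(l['u']).T; M=np.array(l['m'])[-n:]","ts,us=np.array(l['u']).T; ts=ts+%.3f; M=np.array(l['m'])[-n:]"%p[2]).replace("n=10","n=8").replace("/.003","/.004")
open('ctl2.py','w').write(s)
E
python3 - <<'E'
from ctl2 import *
plan(5,rate=.12)
E
```

```text
u now [13.85, 0.8697]
False [0.06  0.174 0.02 ] [0.    0.006 0.   ] cost 16.422519786230264 [ 0.7 -0.4 -0.3 -1.  -0.9  1.8 -0.8 -0.5  2.  -0.7  1.4 -2.6  1.2 -0.7
 -0.4  1.4 -0.7  1.9 -1.1  0.7 -0.9]
True [ 0.059  0.166 -0.01 ] [0.    0.007 0.015] cost 14.588575015892845 [ 0.5 -0.5  0.  -0.3 -0.1  1.6 -1.3 -0.5  1.9 -0.8  1.5 -2.4  1.2 -0.8
 -0.1  1.2 -0.9  1.3 -1.7  0.8 -0.6]
T,G [0.06  0.168] resid [ 0.003 -0.005  0.008 -0.003  0.001 -0.006  0.001  0.   ] now 13.95 [-0.065 -0.078] u_bal 0.8754678058416978
u [0.99  1.051 1.064 1.048 1.016] 
th [-0.072 -0.079 -0.082 -0.08  -0.076 -0.068 -0.06  -0.05  -0.041 -0.032] v [-0.076 -0.047 -0.008  0.03   0.061  0.082  0.093  0.095  0.091  0.082]
[{"rx": -0.03, "ry": 0.0, "rz": 0.0, "x": 0.0, "y": -0.173, "z": 0.035, "claw": 1}, {"rx": -0.015, "ry": 0.0, "rz": 0.0, "x": 0.0, "y": -0.089, "z": 0.02, "claw": 1}, {"rx": -0.004, "ry": 0.0, "rz": 0.0, "x": 0.0, "y": -0.019, "z": 0.005, "claw": 1}, {"rx": 0.004, "ry": 0.0, "rz": 0.0, "x": 0.0, "y": 0.024, "z": -0.006, "claw": 1}, {"rx": 0.008, "ry": 0.0, "rz": 0.0, "x": 0.0, "y": 0.046, "z": -0.009, "claw": 1}]
```

Request:
{"method": "drive_tool", "body": {"increments": [{"rx": -0.03, "ry": 0.0, "rz": 0.0, "x": 0.0, "y": -0.173, "z": 0.035, "claw": 1}, {"rx": -0.015, "ry": 0.0, "rz": 0.0, "x": 0.0, "y": -0.089, "z": 0.02, "claw": 1}, {"rx": -0.004, "ry": 0.0, "rz": 0.0, "x": 0.0, "y": -0.019, "z": 0.005, "claw": 1}, {"rx": 0.004, "ry": 0.0, "rz": 0.0, "x": 0.0, "y": 0.024, "z": -0.006, "claw": 1}, {"rx": 0.008, "ry": 0.0, "rz": 0.0, "x": 0.0, "y": 0.046, "z": -0.009, "claw": 1}]}}

```text
time_s: 14.45
eef_pos: [499.4, -150.0, 272.8]
tcp_rot: [179.5, 0.0, -168.6]
contact_force: [2.8, -0.0, 2.4]
width: 0.241
gripper_force: 30.0
```

```bash
python3 - <<'E'
from ctl2 import *
lookb(); lookw(); plan(5,rate=.12)
E
```

```text
blue 14.45 [216.546 174.374] (np.int32(172), np.int32(377), np.int32(43)) th -0.06509056574534622 u_meas 1.0108161996094132
both -0.050793026085246544 brass -0.0576224118287289 True
wrist 14.5 -0.05379302608524655
T,G [0.06  0.165] resid [ 0.006 -0.005  0.    -0.007  0.003  0.003  0.002 -0.004] now 14.55 [-0.052  0.117] u_bal 0.8747421145140999
u [0.916 0.851 0.815 0.8   0.798] 
th [-0.04  -0.026 -0.015 -0.005  0.002  0.007  0.009  0.01   0.01   0.009] v [ 0.134  0.128  0.108  0.084  0.058  0.036  0.017  0.003 -0.006 -0.012]
[{"rx": 0.025, "ry": 0.0, "rz": 0.0, "x": 0.0, "y": 0.146, "z": -0.024, "claw": 1}, {"rx": 0.017, "ry": 0.0, "rz": 0.0, "x": 0.0, "y": 0.094, "z": -0.012, "claw": 1}, {"rx": 0.009, "ry": 0.0, "rz": 0.0, "x": 0.0, "y": 0.053, "z": -0.006, "claw": 1}, {"rx": 0.004, "ry": 0.0, "rz": 0.0, "x": 0.0, "y": 0.023, "z": -0.002, "claw": 1}, {"rx": 0.0, "ry": 0.0, "rz": 0.0, "x": 0.0, "y": 0.002, "z": 0.0, "claw": 1}]
```

Request:
{"method": "drive_tool", "body": {"increments": [{"rx": 0.025, "ry": 0.0, "rz": 0.0, "x": 0.0, "y": 0.146, "z": -0.024, "claw": 1}, {"rx": 0.017, "ry": 0.0, "rz": 0.0, "x": 0.0, "y": 0.094, "z": -0.012, "claw": 1}, {"rx": 0.009, "ry": 0.0, "rz": 0.0, "x": 0.0, "y": 0.053, "z": -0.006, "claw": 1}, {"rx": 0.004, "ry": 0.0, "rz": 0.0, "x": 0.0, "y": 0.023, "z": -0.002, "claw": 1}, {"rx": 0.0, "ry": 0.0, "rz": 0.0, "x": 0.0, "y": 0.002, "z": 0.0, "claw": 1}]}}

```text
time_s: 15.05
eef_pos: [494.5, -125.1, 276.6]
tcp_rot: [-174.0, 0.1, -168.6]
contact_force: [0.9, -3.8, 6.5]
width: 0.238
gripper_force: 30.0
```

```bash
python3 - <<'E'
from ctl2 import *
lookb(); lookw(); plan(6,rate=.12)
E
```

```text
blue 15.05 [215.785 173.888] (np.int32(190), np.int32(376), np.int32(44)) th -0.020538839856881777 u_meas 0.8007100651900221
both -0.007184215512417756 brass -0.012112837517509717 True
wrist 15.1 -0.010184215512417756
T,G [0.06  0.167] resid [ 0.003 -0.004  0.004  0.004 -0.001 -0.008  0.006 -0.003] now 15.15 [-0.013 -0.002] u_bal 0.875786492457557
u [0.838 0.873 0.9   0.92  0.931 0.934] 
th [-0.014 -0.017 -0.02  -0.024 -0.026 -0.027 -0.027 -0.026 -0.025 -0.023
 -0.023] v [-0.023 -0.033 -0.033 -0.027 -0.017 -0.005  0.005  0.013  0.015  0.01
 -0.003]
[{"rx": -0.01, "ry": 0.0, "rz": 0.0, "x": 0.0, "y": -0.059, "z": 0.007, "claw": 1}, {"rx": -0.009, "ry": 0.0, "rz": 0.0, "x": 0.0, "y": -0.05, "z": 0.007, "claw": 1}, {"rx": -0.007, "ry": 0.0, "rz": 0.0, "x": 0.0, "y": -0.04, "z": 0.006, "claw": 1}, {"rx": -0.004, "ry": 0.0, "rz": 0.0, "x": 0.0, "y": -0.028, "z": 0.004, "claw": 1}, {"rx": -0.003, "ry": 0.0, "rz": 0.0, "x": 0.0, "y": -0.017, "z": 0.003, "claw": 1}, {"rx": -0.001, "ry": 0.0, "rz": 0.0, "x": 0.0, "y": -0.004, "z": 0.001, "claw": 1}]
```

Request:
{"method": "drive_tool", "body": {"increments": [{"rx": -0.01, "ry": 0.0, "rz": 0.0, "x": 0.0, "y": -0.059, "z": 0.007, "claw": 1}, {"rx": -0.009, "ry": 0.0, "rz": 0.0, "x": 0.0, "y": -0.05, "z": 0.007, "claw": 1}, {"rx": -0.007, "ry": 0.0, "rz": 0.0, "x": 0.0, "y": -0.04, "z": 0.006, "claw": 1}, {"rx": -0.004, "ry": 0.0, "rz": 0.0, "x": 0.0, "y": -0.028, "z": 0.004, "claw": 1}, {"rx": -0.003, "ry": 0.0, "rz": 0.0, "x": 0.0, "y": -0.017, "z": 0.003, "claw": 1}, {"rx": -0.001, "ry": 0.0, "rz": 0.0, "x": 0.0, "y": -0.004, "z": 0.001, "claw": 1}]}}

```text
time_s: 15.75
eef_pos: [497.3, -139.3, 275.5]
tcp_rot: [-178.2, 0.1, -168.6]
contact_force: [-0.2, 4.8, 11.6]
width: 0.242
gripper_force: 30.0
```

```bash
python3 - <<'E'
from ctl2 import *
lookb(); lookw(); plan(7,rate=.12)
E
```

```text
blue 15.75 [215.84  173.979] (np.int32(174), np.int32(374), np.int32(42)) th -0.023765358822947696 u_meas 0.9237878253191436
both -0.007787908665534135 brass -0.013968480896481148 True
wrist 15.8 -0.010787908665534135
T,G [0.06  0.169] resid [ 0.001  0.001 -0.001 -0.008  0.008 -0.001  0.006 -0.007] now 15.85 [-0.016  0.025] u_bal 0.8749282255501942
u [0.901 0.878 0.865 0.857 0.855 0.855 0.858] 
th [-0.013 -0.01  -0.006 -0.003 -0.001  0.001  0.002  0.002  0.003  0.003
  0.002  0.002] v [ 0.035  0.036  0.033  0.027  0.02   0.013  0.008  0.003  0.    -0.002
 -0.003 -0.004]
[{"rx": 0.008, "ry": 0.0, "rz": 0.0, "x": 0.0, "y": 0.048, "z": -0.007, "claw": 1}, {"rx": 0.006, "ry": 0.0, "rz": 0.0, "x": 0.0, "y": 0.033, "z": -0.005, "claw": 1}, {"rx": 0.003, "ry": 0.0, "rz": 0.0, "x": 0.0, "y": 0.02, "z": -0.003, "claw": 1}, {"rx": 0.002, "ry": 0.0, "rz": 0.0, "x": 0.0, "y": 0.011, "z": -0.001, "claw": 1}, {"rx": 0.001, "ry": 0.0, "rz": 0.0, "x": 0.0, "y": 0.003, "z": -0.001, "claw": 1}, {"rx": 0.0, "ry": 0.0, "rz": 0.0, "x": 0.0, "y": 0.0, "z": 0.0, "claw": 1}, {"rx": -0.001, "ry": 0.0, "rz": 0.0, "x": 0.0, "y": -0.004, "z": 0.001, "claw": 1}]
```

Request:
{"method": "drive_tool", "body": {"increments": [{"rx": 0.008, "ry": 0.0, "rz": 0.0, "x": 0.0, "y": 0.048, "z": -0.007, "claw": 1}, {"rx": 0.006, "ry": 0.0, "rz": 0.0, "x": 0.0, "y": 0.033, "z": -0.005, "claw": 1}, {"rx": 0.003, "ry": 0.0, "rz": 0.0, "x": 0.0, "y": 0.02, "z": -0.003, "claw": 1}, {"rx": 0.002, "ry": 0.0, "rz": 0.0, "x": 0.0, "y": 0.011, "z": -0.001, "claw": 1}, {"rx": 0.001, "ry": 0.0, "rz": 0.0, "x": 0.0, "y": 0.003, "z": -0.001, "claw": 1}, {"rx": 0.0, "ry": 0.0, "rz": 0.0, "x": 0.0, "y": 0.0, "z": 0.0, "claw": 1}, {"rx": -0.001, "ry": 0.0, "rz": 0.0, "x": 0.0, "y": -0.004, "z": 0.001, "claw": 1}]}}

```text
time_s: 16.55
eef_pos: [495.7, -131.6, 276.3]
tcp_rot: [-175.9, 0.1, -168.6]
contact_force: [2.3, 1.1, 7.6]
width: 0.239
gripper_force: 30.0
```

```bash
sed -e 's/np.maximum(y\[:,0\]-target-.06,0)\*30/[0]/; s/np.maximum(abs(y\[:,1\])-.3,0)\*20/np.maximum(abs(y[:,1])-.16,0)*60/' ctl2.py > ctl3.py; python3 - <<'E'
from ctl3 import *
lookb(); lookw(); plan(7,target=-.22,rate=.12)
E
```

```text
blue 16.55 [215.8   173.867] (np.int32(179), np.int32(375), np.int32(44)) th -0.021443800413022622 u_meas 0.8565191470087268
both -0.010797430164333877 brass -0.009988003166839756 True
wrist 16.6 -0.013797430164333876
T,G [0.06  0.167] resid [ 0.002 -0.005  0.009 -0.001  0.002 -0.011  0.006 -0.003] now 16.65 [-0.019 -0.032] u_bal 0.8764422495002375
u [0.768 0.766 0.81  0.868 0.915 0.936 0.947] 
th [-0.023 -0.03  -0.042 -0.056 -0.072 -0.088 -0.104 -0.12  -0.135 -0.15
 -0.163 -0.175] v [-0.056 -0.096 -0.131 -0.152 -0.16  -0.161 -0.16  -0.158 -0.152 -0.142
 -0.128 -0.112]
[{"rx": 0.022, "ry": 0.0, "rz": 0.0, "x": 0.0, "y": 0.132, "z": -0.011, "claw": 1}, {"rx": 0.001, "ry": 0.0, "rz": 0.0, "x": 0.0, "y": 0.004, "z": -0.001, "claw": 1}, {"rx": -0.011, "ry": 0.0, "rz": 0.0, "x": 0.0, "y": -0.065, "z": 0.007, "claw": 1}, {"rx": -0.015, "ry": 0.0, "rz": 0.0, "x": 0.0, "y": -0.086, "z": 0.012, "claw": 1}, {"rx": -0.011, "ry": 0.0, "rz": 0.0, "x": 0.0, "y": -0.068, "z": 0.011, "claw": 1}, {"rx": -0.005, "ry": 0.0, "rz": 0.0, "x": 0.0, "y": -0.03, "z": 0.005, "claw": 1}, {"rx": -0.003, "ry": 0.0, "rz": 0.0, "x": 0.0, "y": -0.016, "z": 0.003, "claw": 1}]
```

Request:
{"method": "drive_tool", "body": {"increments": [{"rx": 0.022, "ry": 0.0, "rz": 0.0, "x": 0.0, "y": 0.132, "z": -0.011, "claw": 1}, {"rx": 0.001, "ry": 0.0, "rz": 0.0, "x": 0.0, "y": 0.004, "z": -0.001, "claw": 1}, {"rx": -0.011, "ry": 0.0, "rz": 0.0, "x": 0.0, "y": -0.065, "z": 0.007, "claw": 1}, {"rx": -0.015, "ry": 0.0, "rz": 0.0, "x": 0.0, "y": -0.086, "z": 0.012, "claw": 1}, {"rx": -0.011, "ry": 0.0, "rz": 0.0, "x": 0.0, "y": -0.068, "z": 0.011, "claw": 1}, {"rx": -0.005, "ry": 0.0, "rz": 0.0, "x": 0.0, "y": -0.03, "z": 0.005, "claw": 1}, {"rx": -0.003, "ry": 0.0, "rz": 0.0, "x": 0.0, "y": -0.016, "z": 0.003, "claw": 1}]}}

```text
time_s: 17.35
eef_pos: [497.6, -141.0, 275.2]
tcp_rot: [-178.6, 0.1, -168.6]
contact_force: [-0.4, 4.1, 10.3]
width: 0.238
gripper_force: 30.0
```

```bash
python3 - <<'E'
from ctl3 import *
lookb(); plan(8,target=-.25,rate=.12)
E
```

```text
blue 17.35 [216.867 174.477] (np.int32(165), np.int32(375), np.int32(37)) th -0.0837262384080759 u_meas 0.9387135034948995
T,G [0.06  0.166] resid [-0.001  0.008 -0.002  0.    -0.012  0.008 -0.    -0.001] now 17.4 [-0.091 -0.121] u_bal 0.8726746607841234
u [0.935 0.938 0.949 0.964 0.981 0.996 1.009 1.019] 
th [-0.103 -0.115 -0.128 -0.141 -0.153 -0.166 -0.178 -0.189 -0.2   -0.21
 -0.22  -0.229 -0.238] v [-0.12  -0.123 -0.126 -0.128 -0.127 -0.123 -0.118 -0.112 -0.105 -0.098
 -0.092 -0.088 -0.086]
[{"rx": 0.003, "ry": 0.0, "rz": 0.0, "x": 0.0, "y": 0.017, "z": -0.003, "claw": 1}, {"rx": -0.001, "ry": 0.0, "rz": 0.0, "x": 0.0, "y": -0.004, "z": 0.001, "claw": 1}, {"rx": -0.003, "ry": 0.0, "rz": 0.0, "x": 0.0, "y": -0.016, "z": 0.003, "claw": 1}, {"rx": -0.004, "ry": 0.0, "rz": 0.0, "x": 0.0, "y": -0.023, "z": 0.004, "claw": 1}, {"rx": -0.004, "ry": 0.0, "rz": 0.0, "x": 0.0, "y": -0.023, "z": 0.004, "claw": 1}, {"rx": -0.004, "ry": 0.0, "rz": 0.0, "x": 0.0, "y": -0.023, "z": 0.005, "claw": 1}, {"rx": -0.003, "ry": 0.0, "rz": 0.0, "x": 0.0, "y": -0.018, "z": 0.004, "claw": 1}, {"rx": -0.002, "ry": 0.0, "rz": 0.0, "x": 0.0, "y": -0.015, "z": 0.003, "claw": 1}]
```

Request:
{"method": "drive_tool", "body": {"increments": [{"rx": 0.003, "ry": 0.0, "rz": 0.0, "x": 0.0, "y": 0.017, "z": -0.003, "claw": 1}, {"rx": -0.001, "ry": 0.0, "rz": 0.0, "x": 0.0, "y": -0.004, "z": 0.001, "claw": 1}, {"rx": -0.003, "ry": 0.0, "rz": 0.0, "x": 0.0, "y": -0.016, "z": 0.003, "claw": 1}, {"rx": -0.004, "ry": 0.0, "rz": 0.0, "x": 0.0, "y": -0.023, "z": 0.004, "claw": 1}, {"rx": -0.004, "ry": 0.0, "rz": 0.0, "x": 0.0, "y": -0.023, "z": 0.004, "claw": 1}, {"rx": -0.004, "ry": 0.0, "rz": 0.0, "x": 0.0, "y": -0.023, "z": 0.005, "claw": 1}, {"rx": -0.003, "ry": 0.0, "rz": 0.0, "x": 0.0, "y": -0.018, "z": 0.004, "claw": 1}, {"rx": -0.002, "ry": 0.0, "rz": 0.0, "x": 0.0, "y": -0.015, "z": 0.003, "claw": 1}]}}

```text
time_s: 18.2
eef_pos: [499.2, -148.8, 273.4]
tcp_rot: [179.3, 0.0, -168.5]
contact_force: [1.0, 4.4, 8.4]
width: 0.24
gripper_force: 30.0
```

```bash
python3 - <<'E'
from ctl3 import *
lookb(); plan(6,target=-.25,rate=.12)
E
```

```text
blue 18.2 [218.506 175.519] (np.int32(159), np.int32(362), np.int32(45)) th -0.17856192177421487 u_meas 1.0087021210203806
T,G [0.06  0.164] resid [ 0.006 -0.003  0.    -0.012  0.009  0.001  0.    -0.001] now 18.25 [-0.184 -0.087] u_bal 0.8734864671680126
u [1.02  1.022 1.024 1.026 1.027 1.027] 
th [-0.192 -0.199 -0.206 -0.212 -0.218 -0.223 -0.228 -0.232 -0.236 -0.24
 -0.24 ] v [-0.078 -0.071 -0.064 -0.058 -0.053 -0.049 -0.045 -0.042 -0.04   0.
  0.   ]
[{"rx": -0.001, "ry": 0.0, "rz": 0.0, "x": 0.0, "y": -0.002, "z": 0.0, "claw": 1}, {"rx": 0.0, "ry": 0.0, "rz": 0.0, "x": 0.0, "y": -0.002, "z": 0.001, "claw": 1}, {"rx": -0.001, "ry": 0.0, "rz": 0.0, "x": 0.0, "y": -0.003, "z": 0.001, "claw": 1}, {"rx": 0.0, "ry": 0.0, "rz": 0.0, "x": 0.0, "y": -0.002, "z": 0.0, "claw": 1}, {"rx": 0.0, "ry": 0.0, "rz": 0.0, "x": 0.0, "y": -0.002, "z": 0.0, "claw": 1}, {"rx": 0.0, "ry": 0.0, "rz": 0.0, "x": 0.0, "y": -0.001, "z": 0.001, "claw": 1}]
```

Request:
{"method": "drive_tool", "body": {"increments": [{"rx": 0, "ry": 0, "rz": 0, "x": 0, "y": 0, "z": 0, "claw": 1}, {"rx": 0, "ry": 0, "rz": 0, "x": 0, "y": 0, "z": 0, "claw": 1}, {"rx": 0, "ry": 0, "rz": 0, "x": 0, "y": 0, "z": 0, "claw": 1}, {"rx": 0, "ry": 0, "rz": 0, "x": 0, "y": 0, "z": 0, "claw": 1}, {"rx": 0, "ry": 0, "rz": 0, "x": 0, "y": 0, "z": 0, "claw": 1}, {"rx": 0, "ry": 0, "rz": 0, "x": 0, "y": 0, "z": 0, "claw": 1}, {"rx": 0, "ry": 0, "rz": 0, "x": 0, "y": 0, "z": 0, "claw": 1}]}}

```text
time_s: 18.95
eef_pos: [499.2, -149.0, 273.4]
tcp_rot: [179.4, 0.0, -168.5]
contact_force: [0.5, 4.0, 7.3]
width: 0.239
gripper_force: 30.0
```

```bash
python3 - <<'E'
from ctl3 import *
undo(18.21); lookb()
rows([1.01,1.0,.985,.96,.9,.82,.74,.66,.58,.5]); rows([.43,.36,.29,.22,.16,.1,.06,.03])
C=load(); A=pose(.03,back=80)
C=rows_to(C,interp(C,A,4),-1); B=(A[0]+[-60,60,80],A[1]); rows_to(C,interp(C,B,3),-1)
E
```

```text
u now [18.2, 1.0193]
blue 18.95 [219.54 176.34] (np.int32(206), np.int32(350), np.int32(36)) th -0.23826753894409777 u_meas 1.008332684685589
[{"rx": 0.002, "ry": 0.0, "rz": 0.0, "x": 0.0, "y": 0.013, "z": -0.003, "claw": 1}, {"rx": 0.003, "ry": 0.0, "rz": 0.0, "x": 0.0, "y": 0.015, "z": -0.003, "claw": 1}, {"rx": 0.004, "ry": 0.0, "rz": 0.0, "x": 0.0, "y": 0.022, "z": -0.004, "claw": 1}, {"rx": 0.006, "ry": 0.0, "rz": 0.0, "x": 0.0, "y": 0.036, "z": -0.007, "claw": 1}, {"rx": 0.015, "ry": 0.0, "rz": 0.0, "x": 0.0, "y": 0.087, "z": -0.013, "claw": 1}, {"rx": 0.02, "ry": 0.0, "rz": 0.0, "x": 0.0, "y": 0.118, "z": -0.014, "claw": 1}, {"rx": 0.02, "ry": 0.0, "rz": 0.0, "x": 0.0, "y": 0.117, "z": -0.008, "claw": 1}, {"rx": 0.02, "ry": 0.0, "rz": 0.0, "x": 0.0, "y": 0.118, "z": -0.004, "claw": 1}, {"rx": 0.02, "ry": 0.0, "rz": 0.0, "x": 0.0, "y": 0.118, "z": 0.001, "claw": 1}, {"rx": 0.02, "ry": 0.0, "rz": 0.0, "x": 0.0, "y": 0.118, "z": 0.006, "claw": 1}]
[{"rx": 0.017, "ry": 0.0, "rz": 0.0, "x": 0.0, "y": 0.103, "z": 0.009, "claw": 1}, {"rx": 0.018, "ry": 0.0, "rz": 0.0, "x": 0.0, "y": 
[... 396 characters left out ...]
: 0.0, "y": 0.056, "z": 0.015, "claw": 1}, {"rx": 0.007, "ry": 0.0, "rz": 0.0, "x": 0.0, "y": 0.043, "z": 0.013, "claw": 1}]
[{"rx": 0.0, "ry": 0.0, "rz": 0.0, "x": 0.0, "y": 0.0, "z": -0.262, "claw": -1}, {"rx": 0.0, "ry": 0.0, "rz": 0.0, "x": 0.0, "y": 0.0, "z": -0.263, "claw": -1}, {"rx": 0.0, "ry": 0.0, "rz": 0.0, "x": 0.0, "y": 0.0, "z": -0.262, "claw": -1}, {"rx": 0.0, "ry": 0.0, "rz": 0.0, "x": 0.0, "y": 0.001, "z": -0.263, "claw": -1}]
[{"rx": 0.0, "ry": 0.0, "rz": 0.0, "x": 0.196, "y": 0.105, "z": -0.432, "claw": -1}, {"rx": 0.0, "ry": 0.0, "rz": 0.0, "x": 0.195, "y": 0.105, "z": -0.432, "claw": -1}, {"rx": 0.0, "ry": 0.0, "rz": 0.0, "x": 0.196, "y": 0.106, "z": -0.432, "claw": -1}]
```

The blue panel reads exactly as it did at the start, so the pelvis is down on its stop. Now I'll bring the lever to slack.

Request:
{"method": "drive_tool", "body": {"increments": [{"rx": 0.002, "ry": 0.0, "rz": 0.0, "x": 0.0, "y": 0.013, "z": -0.003, "claw": 1}, {"rx": 0.003, "ry": 0.0, "rz": 0.0, "x": 0.0, "y": 0.015, "z": -0.003, "claw": 1}, {"rx": 0.004, "ry": 0.0, "rz": 0.0, "x": 0.0, "y": 0.022, "z": -0.004, "claw": 1}, {"rx": 0.006, "ry": 0.0, "rz": 0.0, "x": 0.0, "y": 0.036, "z": -0.007, "claw": 1}, {"rx": 0.015, "ry": 0.0, "rz": 0.0, "x": 0.0, "y": 0.087, "z": -0.013, "claw": 1}, {"rx": 0.02, "ry": 0.0, "rz": 0.0, "x": 0.0, "y": 0.118, "z": -0.014, "claw": 1}, {"rx": 0.02, "ry": 0.0, "rz": 0.0, "x": 0.0, "y": 0.117, "z": -0.008, "claw": 1}, {"rx": 0.02, "ry": 0.0, "rz": 0.0, "x": 0.0, "y": 0.118, "z": -0.004, "claw": 1}, {"rx": 0.02, "ry": 0.0, "rz": 0.0, "x": 0.0, "y": 0.118, "z": 0.001, "claw": 1}, {"rx": 0.02, "ry": 0.0, "rz": 0.0, "x": 0.0, "y": 0.118, "z": 0.006, "claw": 1}]}}

```text
time_s: 20.0
eef_pos: [487.8, -91.2, 271.6]
tcp_rot: [-165.3, 0.1, -168.6]
contact_force: [3.0, -3.6, 7.2]
width: 0.24
gripper_force: 30.0
```

Request:
{"method": "drive_tool", "body": {"increments": [{"rx": 0.017, "ry": 0.0, "rz": 0.0, "x": 0.0, "y": 0.103, "z": 0.009, "claw": 1}, {"rx": 0.018, "ry": 0.0, "rz": 0.0, "x": 0.0, "y": 0.102, "z": 0.013, "claw": 1}, {"rx": 0.017, "ry": 0.0, "rz": 0.0, "x": 0.0, "y": 0.102, "z": 0.016, "claw": 1}, {"rx": 0.018, "ry": 0.0, "rz": 0.0, "x": 0.0, "y": 0.102, "z": 0.02, "claw": 1}, {"rx": 0.015, "ry": 0.0, "rz": 0.0, "x": 0.0, "y": 0.086, "z": 0.019, "claw": 1}, {"rx": 0.015, "ry": 0.0, "rz": 0.0, "x": 0.0, "y": 0.086, "z": 0.023, "claw": 1}, {"rx": 0.01, "ry": 0.0, "rz": 0.0, "x": 0.0, "y": 0.056, "z": 0.015, "claw": 1}, {"rx": 0.007, "ry": 0.0, "rz": 0.0, "x": 0.0, "y": 0.043, "z": 0.013, "claw": 1}, {"rx": 0, "ry": 0, "rz": 0, "x": 0, "y": 0, "z": 0, "claw": 1}, {"rx": 0, "ry": 0, "rz": 0, "x": 0, "y": 0, "z": 0, "claw": 1}]}}

```text
time_s: 21.0
eef_pos: [478.4, -44.4, 242.6]
tcp_rot: [-152.1, 0.1, -168.5]
contact_force: [4.4, 1.6, 3.4]
width: 0.236
gripper_force: 30.0
```

Request:
{"method": "drive_tool", "body": {"increments": [{"rx": 0, "ry": 0, "rz": 0, "x": 0, "y": 0, "z": 0, "claw": -1}, {"rx": 0, "ry": 0, "rz": 0, "x": 0, "y": 0, "z": 0, "claw": -1}, {"rx": 0, "ry": 0, "rz": 0, "x": 0, "y": 0, "z": 0, "claw": -1}, {"rx": 0, "ry": 0, "rz": 0, "x": 0, "y": 0, "z": 0, "claw": -1}, {"rx": 0, "ry": 0, "rz": 0, "x": 0, "y": 0, "z": 0, "claw": -1}, {"rx": 0, "ry": 0, "rz": 0, "x": 0, "y": 0, "z": 0, "claw": -1}, {"rx": 0, "ry": 0, "rz": 0, "x": 0, "y": 0, "z": 0, "claw": -1}, {"rx": 0, "ry": 0, "rz": 0, "x": 0, "y": 0, "z": 0, "claw": -1}, {"rx": 0, "ry": 0, "rz": 0, "x": 0, "y": 0, "z": 0, "claw": -1}]}}

```text
time_s: 21.9
eef_pos: [478.1, -44.5, 242.4]
tcp_rot: [-152.2, 0.0, -168.6]
contact_force: [-0.3, 0.1, 0.1]
width: 0.995
gripper_force: 0.0
```

Request:
{"method": "drive_tool", "body": {"increments": [{"rx": 0.0, "ry": 0.0, "rz": 0.0, "x": 0.0, "y": 0.0, "z": -0.26, "claw": -1}, {"rx": 0.0, "ry": 0.0, "rz": 0.0, "x": 0.0, "y": 0.0, "z": -0.26, "claw": -1}, {"rx": 0.0, "ry": 0.0, "rz": 0.0, "x": 0.0, "y": 0.0, "z": -0.26, "claw": -1}, {"rx": 0.0, "ry": 0.0, "rz": 0.0, "x": 0.0, "y": 0.0, "z": -0.26, "claw": -1}, {"rx": 0.0, "ry": 0.0, "rz": 0.0, "x": 0.0, "y": 0.0, "z": -0.4, "claw": -1}, {"rx": 0.0, "ry": 0.0, "rz": 0.0, "x": 0.0, "y": 0.0, "z": -0.4, "claw": -1}, {"rx": 0, "ry": 0, "rz": 0, "x": 0, "y": 0, "z": 0, "claw": -1}, {"rx": 0, "ry": 0, "rz": 0, "x": 0, "y": 0, "z": 0, "claw": -1}, {"rx": 0, "ry": 0, "rz": 0, "x": 0, "y": 0, "z": 0, "claw": -1}]}}

```text
time_s: 22.8
eef_pos: [464.2, 22.5, 371.4]
tcp_rot: [-152.2, -0.1, -168.6]
contact_force: [1.2, 0.2, 0.1]
width: 1.0
gripper_force: 0.0
```

```bash
python3 - <<'E'
from ctl3 import *
lookb()
i=imaging.camera_info('wrist'); w=imaging.capture('wrist'); g=w.max(2)
p=[proj(i,[H0])[0],]
for u in(0,.03,.15): print(u,proj(i,[PIV+120*np.sin(.8-u)*ys+120*np.cos(.8-u)*zz])[0])
x,y=p[0].astype(int); q=np.zeros_like(g); q[y-45:y+45,x-45:x+45]=(g<40)[y-45:y+45,x-45:x+45]
print(comp2(cv2.morphologyEx(q,cv2.MORPH_OPEN,np.ones((5,5))),p[0]))
E
```

```text
blue 22.8 [219.578 176.373] (np.int32(211), np.int32(346), np.int32(36)) th -0.24046421725635703 u_meas 0.18427136752404372
0 [259.728 179.774]
0.03 [256.289 180.08 ]
0.15 [242.068 181.011]
(array([257.501, 183.605]), np.int32(745))
```

The lever is at about 0.02 rad, the pelvis rests on its stop and the gripper is clear, so I'm handing in.

```bash
python3 -c "
from bench import workorder
print(workorder.close_job())"
```

```text
the job is handed in; nothing more can be done
None
```

The job is handed in with no verdict returned: by camera the pelvis stayed level from about 10.7 s to 17 s, was eased back onto its droop stop (-0.24 rad), and the lever was left slack at about 0.02 rad with the gripper clear.

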